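# Put together a two-tier serving stand

### The arm

A 7-joint arm with a two-finger parallel gripper is mounted at the origin on the work surface; the furniture and walls round the work are solid. World frame = base frame: x ahead of the robot, y to its left, z up, the work surface at z = 0. Lengths are in m, angles in rad, forces in N, time in s.
With the tool pointing down it reaches from about 0.4 to 0.875 m from the base axis. Payload 19.3 kg.
Tool frame: the origin (TCP) lies at the very end of the fingers, on their centre line; the grasp point (between the pads) lies 19 mm behind it; z points along the fingers, y is the line along which they close (so a half turn about z gives the same grasp; the last joint's range is limited). The gripper opens to 85 mm and grips with 20 to 120 N. Pads are 22 mm wide; open, the fingers measure 114 mm over their backs; the gripper's body (76 mm by 85 mm) begins 54 mm behind the grasp point. The pads swing forward as they close: fully open they stand 13 mm farther back than shut.
Start: joints at [-0.07, 0.521, -0.036, 1.599, 0.021, 1.021, -0.113], TCP at [0.625, -0, 0.231] pointing down, gripper open.
Joint ranges: [-2.91, 2.91], [-0.3, 2.13], [-1.5, 1.42], [0.17, 2.43], [-1.26, 4.41], [0.16, 1.93], [-2.52, 2.52]. Speed limits (rad/s): [1.89, 1.89, 2.39, 2.39, 3.01, 3.01, 3.01].

### API

Orientations are given as [roll, pitch, yaw] about the fixed x, y, z axes, in that order (R = Rz(yaw) Ry(pitch) Rx(roll)).
In Python, from workcell import monitor, optics, workorder gives the robot as it stands.
- The arm moves only by the tool apply_moves, never from a script. Its arguments are lists of equal length, an entry for each row: "linear": the shift along the tool's x, y, z each as a share of 0.1 m, from -1 to 1, a list of three; "delta_rot": the turn, a rotation vector about the tool's x, y, z each as a share of 120 degrees, from -1 to 1, a list of three. A call has exactly 5 rows; each row is the pose to reach, as a shift and turn from the pose commanded when the call began, along the tool's axes at that moment; what a row does not reach only later rows make up. A row lasts 1/12 s, in which the tool goes at most 41.7 mm and 7.16 degrees, less where a joint would pass 70% of its speed; a pose out of reach is approached as far as the arm can. A call with a number of a shift or a turn outside -1 to 1 is refused whole. A call with a gripper value outside its range is refused whole. "gripper" is the opening, from -1 (shut) to 1 (fully open), set as the call begins (left out, the last holds). The fingers move at their own pace and stop on an object; "force" is the grip in N (left out, the last holds). Time passes only in rows, so rows that repeat a pose let the fingers close, or fill a call up. It gives the time, the measured TCP pose, the force, the opening and the grip force at its end, in the units of the state.
- monitor.observe(): the state, without advancing time (a new reading comes with each control period).
- optics.grab_frame(name): name is "scene" or "side" or "wrist"; returns (picture, depth): 480x640x3 uint8, red, green, blue; 480x640 float32, m along the optical axis (not along the pixel's ray), 0 where there is no reading.
- optics.camera_info(name): a dict with "fx", "fy", "cx", "cy" (pixels), "rvec" (rotation vector, rad) and "tvec" (3), from world to camera coordinates, as OpenCV has them; the wrist camera has in their place "T_tool_cam" (4x4, takes a point from camera to tool coordinates, whose origin is the TCP and whose axes are the flange's). Camera axes: x right, y down, z forward; pixel columns grow to the right and rows downward; lengths in m; the calibration is good to about 2 mm. A picture is of the moment at which its call begins: read the wrist's pose just before it. camera_info takes no time and is no camera call.
- workorder.job_done(): hands the job in; it is judged then, once.
The state is a dict: "clock": time; "qpos": joint angles; "qd": joint speeds; "joint_efforts": joint torques, N m; "position": TCP position; "tool_rot": TCP orientation; "force": force on the tool from outside, world axes, zero at the start; "moment": the same for the moment, N m; "grip_width": finger opening in m; "finger_force": force on a finger pad.
Only numpy, scipy, OpenCV 4.12 (cv2) and the standard library are available. Lean on these libraries where they do the work, as an engineer would, in place of code of your own. Each camera call takes 0.05 s, during which the arm holds its last target. There are 200 camera calls.

### The job

Finish assembling the two-tier serving stand for the table display. Slide the square brass sleeve down the post until it sits on the lower board, then fit the upper board over the post, fully down on the sleeve and running lengthwise in line with the lower board, and last press the ring handle down on the end of the post until it snaps fully home on the upper board. Leave the pepper mill and the fork where they are.

Things in the scene. Friction and masses are not known exactly. Their poses are not given: they have to be found in the camera images.
- stand: The stand as begun, fixed: wooden lower board (150 mm along its x, 230 along its y, 12 thick, top 24 mm above the table) on four feet, with an upright brass post in its middle. Origin on the table under the post, z up the post. The post is 16 mm square (sides along the stand's x and y) up to 118 mm above the table, then tapers into a round stud 11 mm in diameter
- seat (a point): Point on the post's axis at the top of the brass collar round its foot, 28 mm above the table: where the sleeve's lower end comes to rest. Axes as the stand's
- post_tip (a point): Tip of the post's round stud, on its axis, 146 mm above the table. 14.5 mm below it two sprung steel buttons stand out of the stud's sides (along the stand's x, to 8.4 mm from the axis, which clears the 19 mm bores); they give way inward when the handle is pressed over them (10 to 15 N) and spring out again inside it
- sleeve: Loose square brass tube, 28 x 28 mm outside, 80 mm long, square bore 19 mm right through (sides parallel to its outside), standing on end; both ends alike. Origin at the centre of its underside, z along the tube, x and y square to its faces
- sleeve_mid (a point): Centre of the sleeve, 40 mm above its underside
- upper_board: Loose wooden board, 115 mm along its x, 180 along its y, 8 thick, lying flat, with a square brass hub 31 x 31 mm standing 10 mm above its top (hub top 18 mm above the underside); a 19 mm square bore runs through hub and board, sides along the board's x and y. Origin at the centre of its underside, z up
- hub_top (a point): Centre of the top of the upper board's hub, 18 mm above the board's underside
- handle: Loose brass ring handle standing on its open socket, 77 mm high: a square cap 31 x 31 mm, 27.5 high, and on it an upright ring of 9 mm bar, 50 mm outside diameter, in the handle's y-z plane (9 mm thick along its x). Socket 13 to 14 mm square, open below, 21.5 mm deep. Origin at the centre of its underside, z up. Any turn about z fits
- ring_top (a point): Top of the handle's ring, 77 mm above the handle's underside
- pepper_mill: Bystander: turned wooden pepper mill, 56 mm across and 163 mm high, upright. Origin at the centre of its underside
- fork: Bystander: fork with gilt handle, 203 mm long, 23 mm wide, 12 mm high, along its x. Origin at the centre of its underside
Things that resemble listed ones, but are neither listed nor needed, are in the scene too. Leave any orange or purple look-alike of the sleeve alone.

How it is judged:
On the way, in this order (a step that is already met when the one before it is completed fails the run):
1. the sleeve stands fully home round the post on the lower board (z of sleeve_mid in the frame of seat between 0.037 and 0.0425 m and horizontal distance between sleeve_mid and seat below 0.005 m and angle between the z axis of sleeve and the z axis of stand, either way round below 0.06 rad), for 0.2 s.
2. the upper board sits fully home on the sleeve, lengthwise in line with the lower board (z of hub_top in the frame of seat between 0.095 and 0.101 m and horizontal distance between hub_top and seat below 0.005 m and angle between upper_board's own z axis and vertical below 0.06 rad and angle between the y axis of upper_board and the y axis of stand, either way round below 0.28 rad), for 0.2 s.
At the end, for the whole second after the job is handed in: At rest and released: sleeve upright on its seat within 2.5 mm, upper board level on the sleeve within 3 mm and lengthwise in line with the lower board within 16 degrees, handle snapped down within 4 mm of the hub (8 mm high if only resting on the buttons), all centred within 5 mm (all of step 1 and all of step 2 and horizontal distance between handle and seat below 0.005 m and angle between handle's own z axis and vertical below 0.1 rad and z of handle in the frame of seat between 0.095 and 0.102 m and linear speed of each of handle, upper_board below 0.02 m/s); the robot touches nothing.
It fails at once if the pepper mill is moved more than 3 cm or tipped (distance of pepper_mill from where it was at the start of the episode above 0.03 m or angle between pepper_mill's own z axis and vertical above 0.4 rad).
It fails at once if the fork is moved more than 3 cm (distance of fork from where it was at the start of the episode above 0.03 m).
It also fails if it takes over 72 s, if anything falls off the work surface, if the arm or the gripper's body presses on something with over 40 N, if the wrist force passes 120 N, or if a joint passes its speed limit or range.

## Working session

There is one attempt and no reset: what is moved stays moved. The work goes in short steps, Python scripts to look and compute and a tool call to move; the robot and the scene stay as the last step left them, time stands still between calls to the robot, and variables do not carry over. Pictures are saved under pics/ and viewed, at most 13 in all, crops included, and the job is handed in when it is done.

Besides the shell and the picture viewer there is one more tool, called after "Call:" as name(argument=value, ...) on one line, values as JSON. apply_moves: Moves the arm, as the interface text tells. Its arguments: {"type":"object","properties":{"linear":{"type":"array"},"delta_rot":{"type":"array"},"gripper":{"type":"number"},"force":{"type":"number"}},"required":["linear","delta_rot"]}

```bash
mkdir -p pics; ls
cat > h.py <<'E'
import numpy as np, cv2
from workcell import monitor, optics, workorder
from scipy.spatial.transform import Rotation as R
def cam(n, st=None):
    c=optics.camera_info(n); K=np.array([[c['fx'],0,c['cx']],[0,c['fy'],c['cy']],[0,0,1]])
    if n=='wrist':
        st=st or monitor.observe(); T=np.eye(4); T[:3,:3]=R.from_euler('xyz',st['tool_rot']).as_matrix(); T[:3,3]=st['position']
        T=T@np.array(c['T_tool_cam'])
    else:
        W=np.eye(4); W[:3,:3]=cv2.Rodrigues(np.array(c['rvec'],float))[0]; W[:3,3]=np.ravel(c['tvec']); T=np.linalg.inv(W)
    return K,T
def ray(K,T,uv,z):
    uv=np.atleast_2d(uv).astype(float); d=np.c_[uv,np.ones(len(uv))]@np.linalg.inv(K).T@T[:3,:3].T
    o=T[:3,3]; return o+d*((z-o[2])/d[:,2])[:,None]
def cloud(K,T,dep):
    v,u=np.mgrid[:480,:640]; p=np.stack([(u-K[0,2])/K[0,0]*dep,(v-K[1,2])/K[1,1]*dep,dep],-1)
    return p@T[:3,:3].T+T[:3,3]
def proj(K,T,P):
    q=(np.atleast_2d(P)-T[:3,3])@T[:3,:3]; q=q@K.T; return q[:,:2]/q[:,2:]
E
cat > snap.py <<'E'
import sys; from h import *
for n in sys.argv[2:]:
    st=monitor.observe(); im,d=optics.grab_frame(n); cv2.imwrite(f'pics/{sys.argv[1]}_{n}.png',im[...,::-1]); K,T=cam(n,st); np.savez(f'pics/{sys.argv[1]}_{n}.npz',im=im,d=d,K=K,T=T)
    print(n,T[:3,3].round(3),T[:3,2].round(2),K[0,0], (d>0).mean())
E
python3 snap.py a scene side wrist; python3 -c "
from h import *
print(monitor.observe())"
```

```text
pics
scene [-0.303  1.048  0.949] [ 0.47 -0.67 -0.57] 508.7146427208645 0.9338151041666667
side [-0.103  0.852  0.583] [ 0.47 -0.75 -0.45] 461.9121796765767 0.943662109375
wrist [0.625 0.072 0.373] [-0.   -0.29 -0.96] 383.66552443898274 0.996181640625
{'clock': 0.15, 'qpos': array([-0.07019027,  0.52185479, -0.03631778,  1.5998482 ,  0.02120513,
        1.02107663, -0.11277579]), 'qd': array([ 0.00067408, -0.00199503, -0.00144713, -0.00135346,  0.00032147,
        0.00051291,  0.00110736]), 'joint_efforts': array([ 4.00798544e-04, -9.27376485e+01,  1.98035471e+00, -3.70049715e+01,
        1.79930578e-02,  6.46477114e-03, -1.41420460e-05]), 'position': array([ 6.24768646e-01, -4.07747569e-05,  2.30882291e-01]), 'tool_rot': array([-3.14079307e+00,  6.10930456e-05,  1.57079231e+00]), 'force': array([-0.71377991,  0.85345226, -0.5412278 ]), 'moment': array([0.00016385, 0.01263602, 0.002309  ]), 'finger_force': 0.0, 'grip_width': 0.08584128214476967}
```

View pics/a_scene.png

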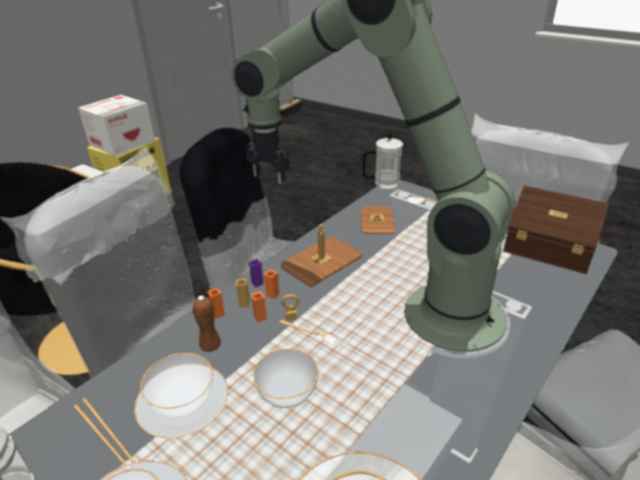

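View pics/a_side.png

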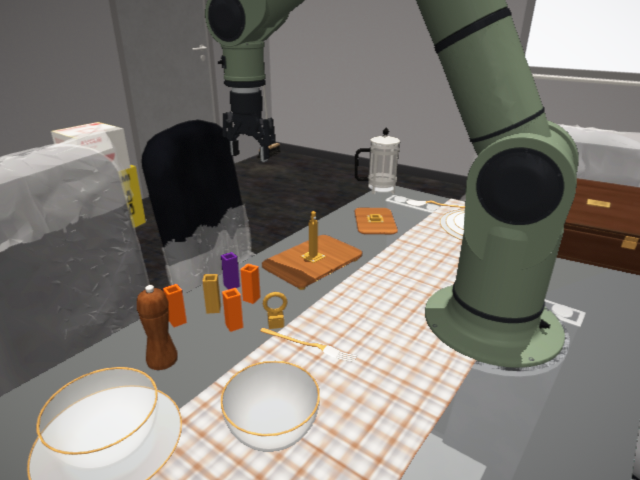

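The scene shows the stand at about (321,258), the upper board at (377,219), the handle at (290,305), the mill at (206,322) and the fork at (308,331). There are five sleeve-like tubes: orange at (216,302), (259,305) and (272,284), purple at (256,272), and brass at (243,292). Only the brass one fits the description. I'll measure them and confirm it in a crop.

```bash
cat > m.py <<'E'
from h import *
for n in ['scene','side']:
    f=np.load(f'pics/a_{n}.npz'); im,d,K,T=f['im'],f['d'],f['K'],f['T']; P=cloud(K,T,d); hsv=cv2.cvtColor(im,cv2.COLOR_RGB2HSV)
    B={'scene':{'sleeve':(232,274,252,312),'handle':(278,290,302,324),'board':(355,200,400,240),'stand':(280,220,365,285),'mill':(190,290,222,355)},
       'side':{'sleeve':(202,270,222,318),'handle':(262,288,292,332),'board':(350,202,402,238),'stand':(260,205,365,285),'mill':(135,282,180,372)}}[n]
    for k,(a,b,c,e) in B.items():
        p=P[b:e,a:c].reshape(-1,3); h=hsv[b:e,a:c].reshape(-1,3)
        m=(h[:,1]>90)&(p[:,2]>.004)&(np.linalg.norm(p,axis=1)<1.2)
        p=p[m]
        print(n,k,len(p),'z',np.percentile(p[:,2],[2,50,98]).round(3))
        if not len(p): continue
        if k in('sleeve','handle','mill'):
            t=p[p[:,2]>np.percentile(p[:,2],98)-.012]; q=p
        else:
            zt=.024 if k=='stand' else .008
            q=p[abs(p[:,2]-zt)<.005]
        r=cv2.minAreaRect(q[:,:2].astype(np.float32)*1000)
        print('   rect',np.round(r[0],1),np.round(r[1],1),round(r[2],1),'min',q.min(0).round(3),'max',q.max(0).round(3))
        if k=='stand':
            t=p[p[:,2]>.06]; print('   post',t.mean(0).round(4),t[:,:2].min(0),t[:,:2].max(0))
f=np.load('pics/a_side.npz')['im'][...,::-1]
cv2.imwrite('pics/crop1.png',cv2.resize(f[200:380,130:390],None,fx=3,fy=3,interpolation=cv2.INTER_CUBIC))
cv2.imwrite('pics/crop1.png',cv2.resize(f[195:375,130:390],(780,540),interpolation=cv2.INTER_CUBIC))
E
python3 m.py
```

```text
scene sleeve 284 z [0.006 0.053 0.082]
   rect [519.5 263.8] [ 39.9 150. ] 42.7 min [0.454 0.195 0.004] max [0.556 0.306 0.083]
scene handle 225 z [0.005 0.029 0.076]
   rect [393.8 227.1] [ 50.2 132.8] 42.3 min [0.349 0.194 0.004] max [0.457 0.287 0.078]
scene board 780 z [0.004 0.008 0.016]
   rect [ 415.5 -313.1] [111.8 185.3] 31.0 min [ 0.33  -0.41   0.004] max [ 0.501 -0.214  0.013]
scene stand 2224 z [0.017 0.024 0.108]
   rect [432.3   7.8] [232.1 155.1] 78.4 min [ 0.341 -0.118  0.019] max [0.521 0.132 0.029]
   post [0.4319 0.0088 0.096 ] [ 0.42356337 -0.00527359] [0.44358284 0.01609814]
scene mill 1153 z [0.01  0.075 0.151]
   rect [505.8 401.4] [ 48.4 164.8] 33.1 min [0.451 0.336 0.005] max [0.564 0.475 0.155]
side sleeve 557 z [0.005 0.051 0.08 ]
   rect [216.2 565.6] [ 30.6 857.9] 46.0 min [-0.103  0.261  0.004] max [0.532 0.852 0.583]
side handle 480 z [0.005 0.032 0.075]
   rect [145.4 555.2] [ 47.5 773.4] 36.4 min [-0.103  0.234  0.004] max [0.388 0.852 0.583]
side board 921 z [0.004 0.007 0.017]
   rect [ 416.1 -312.5] [113.9 181.2] 31.5 min [ 0.331 -0.41   0.004] max [ 0.504 -0.218  0.013]
side stand 3345 z [0.006 0.023 0.117]
   rect [433.9   6.1] [232.5 152. ] 78.1 min [ 0.341 -0.118  0.019] max [0.526 0.13  0.029]
   post [0.4244 0.0221 0.107 ] [-0.10320192 -0.0033147 ] [0.44618952 0.85236193]
side mill 2615 z [0.007 0.075 0.149]
   rect [249.2 623.1] [ 82.1 836.8] 51.3 min [-0.103  0.333  0.004] max [0.561 0.852 0.583]
```

View pics/a_wrist.png

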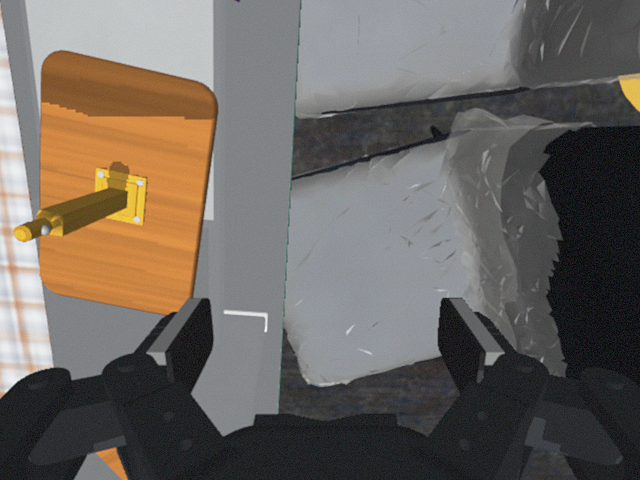

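View pics/crop1.png

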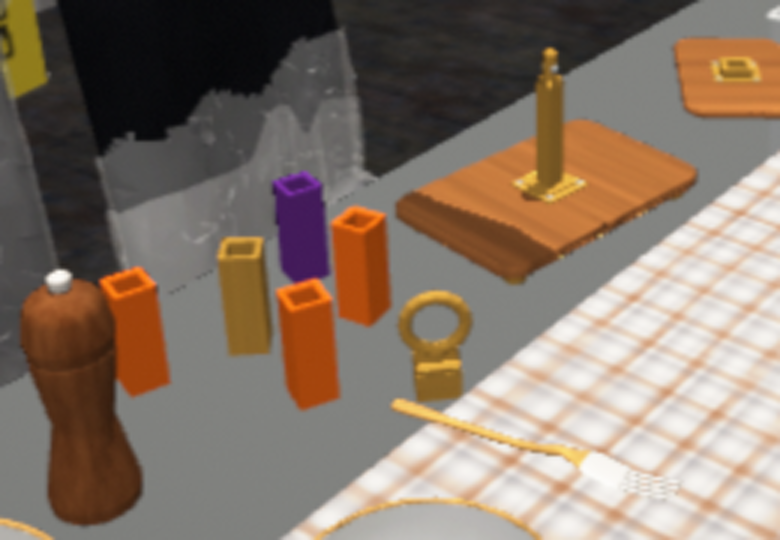

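The crop confirms the brass tube at crop (245,295), which is side (212,293), as the sleeve. The orange and purple ones are decoys. The stand is at about (0.433, 0.007) with yaw −12°. The upper board is at about (0.416, −0.313) with yaw 31°. Next I'll move over the sleeve cluster.

Call:
apply_moves(linear=[[0.2,-0.1,-0.02],[0.4,-0.2,-0.04],[0.6,-0.3,-0.06],[0.8,-0.4,-0.07],[0.9,-0.48,-0.07]], delta_rot=[[0,0,0],[0,0,0],[0,0,0],[0,0,0],[0,0,0]], gripper=1)

```text
clock: 0.57
position: [0.5761, 0.0925, 0.2383]
tool_rot: [-3.141, -0.001, 1.573]
force: [0.6, -0.0, 0.2]
grip_width: 0.0852
finger_force: 0.0
```

Call:
apply_moves(linear=[[0.2,-0.1,-0.02],[0.4,-0.2,-0.04],[0.6,-0.3,-0.06],[0.8,-0.4,-0.07],[0.9,-0.48,-0.07]], delta_rot=[[0,0,0],[0,0,0],[0,0,0],[0,0,0],[0,0,0]])

```text
clock: 0.98
position: [0.5281, 0.182, 0.2453]
tool_rot: [-3.142, -0.001, 1.572]
force: [0.2, 1.3, -0.0]
grip_width: 0.0857
finger_force: 0.0
```

Call:
apply_moves(linear=[[0.2,-0.1,-0.02],[0.4,-0.2,-0.04],[0.6,-0.3,-0.06],[0.9,-0.48,-0.07],[0.9,-0.48,-0.07]], delta_rot=[[0,0,0],[0,0,0],[0,0,0],[0,0,0],[0,0,0]])

```text
clock: 1.4
position: [0.4779, 0.2748, 0.2523]
tool_rot: [-3.14, -0.002, 1.576]
force: [-0.1, 1.0, -0.4]
grip_width: 0.0856
finger_force: 0.0
```

```bash
python3 snap.py b wrist; python3 -c "
from h import *
s=monitor.observe();print(s['position'],s['tool_rot'],s['clock'])"
```

```text
wrist [0.478 0.346 0.395] [ 0.   -0.28 -0.96] 383.66552443898274 0.995869140625
[0.47948642 0.27219827 0.25218616] [-3.14102507e+00 -6.78862066e-04  1.57489305e+00] 1.45
```

View pics/b_wrist.png

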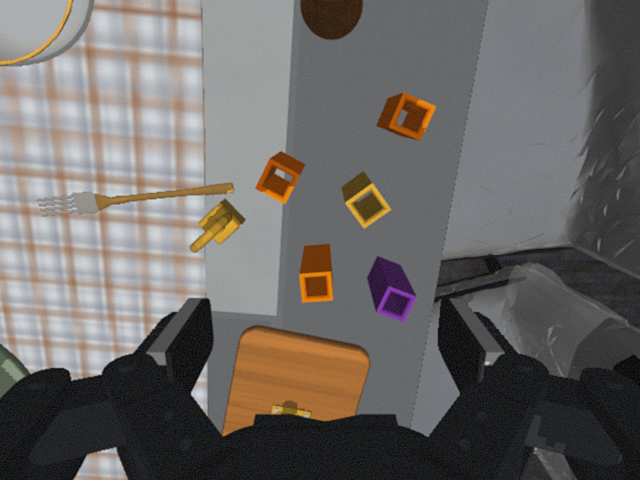

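The wrist view shows the brass sleeve's rim at (369,206), with orange tubes at (410,115), (281,178) and (316,275) and purple at (393,295). The handle is at (218,228), seen from above. I'll measure each top.

```bash
cat > m2.py <<'E'
from h import *
f=np.load('pics/b_wrist.npz'); im,d,K,T=f['im'],f['d'],f['K'],f['T']; P=cloud(K,T,d); hsv=cv2.cvtColor(im,cv2.COLOR_RGB2HSV)
def blob(box,zlo,zhi,zpl,sat=80):
    a,b,c,e=box; m=np.zeros((480,640),np.uint8); m[b:e,a:c]=255
    m[(P[...,2]<zlo)|(P[...,2]>zhi)|(hsv[...,1]<sat)]=0
    v,u=np.nonzero(m); q=ray(K,T,np.c_[u,v],zpl)[:,:2]*1000
    return cv2.minAreaRect(q.astype(np.float32)),q, m
for k,b in dict(sleeve=(340,170,395,232),or1=(375,88,440,145),or2=(250,148,308,208),or3=(295,242,338,305),pur=(362,252,418,325)).items():
    r,q,m=blob(b,.073,.09,.08); print(k,np.round(r[0],1),np.round(r[1],1),round(r[2],1),len(q), 'z',np.median(P[...,2][m>0]).round(4))
# handle: cap and ring
r,q,m=blob((185,195,250,258),.015,.035,.0275); print('cap',np.round(r[0],1),np.round(r[1],1),round(r[2],1),len(q))
r,q,m=blob((185,195,250,258),.05,.085,.07); p=P[m>0]; print('ring', p.mean(0).round(4), p.max(0).round(4))
r=cv2.minAreaRect((p[:,:2]*1000).astype(np.float32)); print(np.round(r[0],1),np.round(r[1],1),round(r[2],1))
t=p[p[:,2]>.068]; print('top',t.mean(0).round(4))
r,q,m=blob((290,0,370,45),.1,.2,.15); print('mill',P[m>0].mean(0).round(3))
E
python3 m2.py
```

```text
sleeve [512.7 277.5] [27.7 29.3] 37.0 673 z 0.0795
or1 [544.4 348.8] [28.2 29. ] 68.6 832 z 0.0794
or2 [438.2 297.5] [28.7 27.6] 61.6 668 z 0.0795
or3 [469.5 204.1] [28.  30.6] 4.8 642 z 0.0794
pur [541.2 187.8] [30.1 30.1] 69.1 680 z 0.0793
cap [373.5 247.1] [33.2 30.1] 42.5 682
ring [0.377  0.2504 0.0702] [0.3908 0.2633 0.0778]
[374.  247.5] [42.9  8.7] 43.8
top [0.3735 0.2472 0.0734]
mill [0.481 0.421 0.107]
```

The sleeve is at (0.5127, 0.2775) with its faces at 37°. The handle is at (0.3735, 0.247) with its ring plane at 44°. I'll add a planning helper.

```bash
cat > go.py <<'E'
# usage: go.py x y z yclose_deg   -> shift/turn in tool axes, in shares, from measured pose
import sys; from h import *
x,y,z,a=map(float,sys.argv[1:5]); s=monitor.observe()
Rc=R.from_euler('xyz',s['tool_rot']); b=s['tool_rot'][2]; yaw=np.radians(a+90)
yaw=b+(yaw-b+np.pi/2)%np.pi-np.pi/2
Rt=R.from_euler('xyz',[np.pi,0,yaw])
print('clock',s['clock'],'pos',s['position'].round(4),'rot',np.degrees(s['tool_rot']).round(2),'q',s['qpos'].round(2),'F',s['force'].round(1),'w',s['grip_width'].round(4))
print('lin',(Rc.inv().apply(np.array([x,y,z])-s['position'])/.1).round(3),'rot',((Rc.inv()*Rt).as_rotvec()/np.radians(120)).round(4))
E
python3 go.py .5127 .2775 .16 37
```

```text
Traceback (most recent call last):
  File "go.py", line 7, in <module>
    print('clock',s['clock'],'pos',s['position'].round(4),'rot',np.degrees(s['tool_rot']).round(2),'q',s['qpos'].round(2),'F',s['force'].round(1),'w',s['grip_width'].round(4))
                                                                                                                                                      ^^^^^^^^^^^^^^^^^^^^^
AttributeError: 'float' object has no attribute 'round'
```

```bash
sed -i "s/s\['grip_width'\].round(4)/round(s['grip_width'],4)/" go.py; python3 go.py .5127 .2775 .16 37
```

```text
clock 1.45 pos [0.4795 0.2722 0.2522] rot [-1.7997e+02 -4.0000e-02  9.0230e+01] q [-0.54  0.38 -0.12  1.77  0.05  0.99 -0.67] F [ 0.8  0.1 -0.6] w 0.0856
lin [0.051 0.333 0.922] rot [-2.000e-04 -4.000e-04 -3.064e-01]
```

Call:
apply_moves(linear=[[0.01,0.07,0.1],[0.02,0.14,0.2],[0.03,0.2,0.3],[0.04,0.27,0.4],[0.05,0.33,0.5]], delta_rot=[[0,0,-0.058],[0,0,-0.116],[0,0,-0.174],[0,0,-0.232],[0,0,-0.29]])

```text
clock: 1.87
position: [0.515, 0.2735, 0.2015]
tool_rot: [-3.141, 0.001, 2.183]
force: [0.2, -0.7, -0.2]
grip_width: 0.0855
finger_force: 0.0
```

Call:
apply_moves(linear=[[0,0,0.1],[0,0,0.2],[0,0,0.3],[0,0,0.4],[0,0,0.4]], delta_rot=[[0,0,-0.016],[0,0,-0.016],[0,0,-0.016],[0,0,-0.016],[0,0,-0.016]])

```text
clock: 2.28
position: [0.5133, 0.2742, 0.1603]
tool_rot: [-3.139, 0.0, 2.21]
force: [-0.1, 0.2, -0.4]
grip_width: 0.0853
finger_force: 0.0
```

```bash
python3 go.py .5127 .2775 .053 37; python3 snap.py c wrist
python3 - <<'E'
from h import *
f=np.load('pics/c_wrist.npz'); im,d,K,T=f['im'],f['d'],f['K'],f['T']; P=cloud(K,T,d)
print(proj(K,T,[[.5127,.2775,.08]]))
hsv=cv2.cvtColor(im,cv2.COLOR_RGB2HSV)
m=(np.hypot(P[...,0]-.5127,P[...,1]-.2775)<.03)&(P[...,2]>.073)&(P[...,2]<.088)&(hsv[...,1]>80)
v,u=np.nonzero(m); q=ray(K,T,np.c_[u,v],.08)[:,:2]*1000; print(len(q),np.median(P[m][:,2]),cv2.minAreaRect(q.astype(np.float32)))
E
```

```text
clock 2.2833 pos [0.5133 0.2742 0.1603] rot [-179.85    0.    126.64] q [-0.42  0.55 -0.24  1.77  0.17  0.84 -0.1 ] F [-0.1  0.2 -0.4] w 0.0853
lin [0.03  0.018 1.073] rot [-0.0012  0.     -0.003 ]
wrist [0.47  0.332 0.303] [ 0.17 -0.23 -0.96] 383.66552443898274 0.9959993489583333
[[328.83849275 237.21612927]]
1292 0.0793689567394489 ((513.0645751953125, 277.61376953125), (27.635616302490234, 29.232717514038086), 36.71586227416992)
```

Call:
apply_moves(linear=[[0.03,0.02,0.12],[0.03,0.02,0.24],[0.03,0.02,0.36],[0.03,0.02,0.48],[0.03,0.02,0.6]], delta_rot=[[0,0,-0.003],[0,0,-0.003],[0,0,-0.003],[0,0,-0.003],[0,0,-0.003]])

```text
clock: 2.75
position: [0.5136, 0.2785, 0.1008]
tool_rot: [-3.141, -0.0, 2.218]
force: [0.2, -0.6, 0.5]
grip_width: 0.0852
finger_force: 0.0
```

Call:
apply_moves(linear=[[0,0,0.12],[0,0,0.24],[0,0,0.36],[0,0,0.46],[0,0,0.46]], delta_rot=[[0,0,0],[0,0,0],[0,0,0],[0,0,0],[0,0,0]])

```text
clock: 3.17
position: [0.5129, 0.2781, 0.0541]
tool_rot: [-3.139, -0.0, 2.218]
force: [-0.7, -0.9, 0.2]
grip_width: 0.0857
finger_force: 0.0
```

```bash
python3 go.py .513 .2776 .053 36.8
```

```text
clock 3.1667 pos [0.5129 0.2781 0.0541] rot [-1.7985e+02 -2.0000e-02  1.2708e+02] q [-0.45  0.7  -0.21  1.83  0.22  0.64 -0.14] F [-0.7 -0.9  0.2] w 0.0857
lin [-0.004 -0.002  0.011] rot [-0.0013 -0.0001  0.0024]
```

Call:
apply_moves(linear=[[0,0,0],[0,0,0],[0,0,0],[0,0,0],[0,0,0]], delta_rot=[[0,0,0],[0,0,0],[0,0,0],[0,0,0],[0,0,0]], gripper=-1, force=60)

```text
clock: 3.58
position: [0.5141, 0.2787, 0.0569]
tool_rot: [3.141, 0.0, 2.218]
force: [-3.0, -2.3, 17.9]
grip_width: 0.0271
finger_force: 57.8
```

Call:
apply_moves(linear=[[0,0,0],[0,0,0],[0,0,0],[0,0,0],[0,0,0]], delta_rot=[[0,0,0],[0,0,0],[0,0,0],[0,0,0],[0,0,0]])

```text
clock: 4.0
position: [0.5141, 0.2787, 0.057]
tool_rot: [3.141, 0.0, 2.218]
force: [-1.2, -1.8, 7.0]
grip_width: 0.027
finger_force: 58.8
```

Call:
apply_moves(linear=[[0,0,-0.1],[0,0,-0.3],[0,0,-0.5],[0,0,-0.75],[0,0,-0.9]], delta_rot=[[0,0,0],[0,0,0],[0,0,0],[0,0,0],[0,0,0]])

```text
clock: 4.42
position: [0.5142, 0.2789, 0.1492]
tool_rot: [3.14, 0.0, 2.218]
force: [0.4, 0.1, -1.8]
grip_width: 0.0268
finger_force: 59.7
```

Call:
apply_moves(linear=[[0,0,-0.2],[0,0,-0.4],[0,0,-0.6],[0,0,-0.8],[0,0,-0.8]], delta_rot=[[0,0,0],[0,0,0],[0,0,0],[0,0,0],[0,0,0]])

```text
clock: 4.83
position: [0.5149, 0.2793, 0.2307]
tool_rot: [3.136, 0.0, 2.218]
force: [0.6, 0.2, -2.2]
grip_width: 0.0267
finger_force: 59.8
```

```bash
python3 snap.py d scene side
cat > m3.py <<'E'
from h import *
# refine post: tip and shaft in scene & side views; triangulate stud tip and collar
for n in ['scene','side']:
    f=np.load(f'pics/d_{n}.npz'); im,d,K,T=f['im'],f['d'],f['K'],f['T']; P=cloud(K,T,d); hsv=cv2.cvtColor(im,cv2.COLOR_RGB2HSV)
    m=(np.hypot(P[...,0]-.433,P[...,1]-.007)<.03)&(P[...,2]>.04)&(P[...,2]<.15)&(hsv[...,1]>60)
    for lo,hi in [(.04,.06),(.06,.08),(.08,.1),(.1,.115),(.12,.15)]:
        q=P[m&(P[...,2]>lo)&(P[...,2]<hi)]
        v,u=np.nonzero(m&(P[...,2]>lo)&(P[...,2]<hi)); print(n,lo,len(q),q.mean(0).round(4) if len(q) else '', u.mean().round(2),v.mean().round(2))
    mm=(np.hypot(P[...,0]-.433,P[...,1]-.007)<.16)&(abs(P[...,2]-.024)<.005)&(hsv[...,1]>90)
    v,u=np.nonzero(mm); q=ray(K,T,np.c_[u,v],.024)[:,:2]*1000; r=cv2.minAreaRect(q.astype(np.float32)); print('board',r)
    b=proj(K,T,[[.433,.007,.04],[.433,.007,.146]]); print(b.round(1), np.nonzero(m.any(1))[0][[0,-1]])
E
python3 m3.py; python3 go.py .433 .007 .225 -12
```

```text
scene [-0.303  1.048  0.949] [ 0.47 -0.67 -0.57] 508.7146427208645 0.940078125
side [-0.103  0.852  0.583] [ 0.47 -0.75 -0.45] 461.9121796765767 0.9274837239583333
scene 0.04 40 [0.4303 0.0086 0.0507] 321.65 251.62
scene 0.06 40 [0.4315 0.0081 0.0685] 321.27 246.65
scene 0.08 41 [0.4311 0.0095 0.0896] 321.0 241.15
scene 0.1 28 [0.4308 0.0093 0.108 ] 320.96 236.07
scene 0.12 35 [0.4328 0.0081 0.1327] 320.46 228.74
board ((430.8589782714844, 10.598434448242188), (229.510986328125, 151.1505126953125), 77.48493957519531)
[[321.3 253.9]
 [320.5 224.8]] [224 255]
side 0.04 66 [0.4323 0.0093 0.0499] 312.98 247.7
side 0.06 67 [0.4324 0.0095 0.0706] 312.91 240.22
side 0.08 65 [0.4323 0.0095 0.0905] 312.98 232.91
side 0.1 53 [0.4321 0.0095 0.108 ] 313.08 226.34
side 0.12 55 [0.4338 0.0078 0.1324] 312.91 216.62
board ((430.7911376953125, 11.213218688964844), (232.64161682128906, 153.31195068359375), 77.5816650390625)
[[313.2 250.8]
 [313.4 211.3]] [211 252]
clock 4.9333 pos [0.5139 0.2786 0.2272] rot [1.7992e+02 1.0000e-02 1.2707e+02] q [-0.42  0.47 -0.26  1.71  0.14  0.98 -0.07] F [ 0.1 -0.8 -3.3] w 0.0268
lin [-1.679 -2.283  0.019] rot [ 7.000e-04 -2.000e-04  4.089e-01]
```

```bash
cat >> go.py <<'E'
if len(sys.argv)>5:
    N=int(sys.argv[5]); dp=(np.array([x,y,z])-s['position'])/N; rv=(Rt*Rc.inv()).as_rotvec()/N
    for i in range(N):
        Ri=R.from_rotvec(rv*i)*Rc; print(i,(Ri.inv().apply(dp)/.1).round(3),(Ri.inv().apply(rv)/np.radians(120)).round(4))
E
python3 go.py .421 -.064 .23 -12.2 4
```

```text
clock 4.9333 pos [0.5139 0.2786 0.2272] rot [1.7992e+02 1.0000e-02 1.2707e+02] q [-0.42  0.47 -0.26  1.71  0.14  0.98 -0.07] F [ 0.1 -0.8 -3.3] w 0.0268
lin [-2.173 -2.806 -0.031] rot [ 7.000e-04 -2.000e-04  4.106e-01]
0 [-0.543 -0.702 -0.008] [ 0.0002 -0.      0.1026]
1 [-0.68  -0.57  -0.008] [ 0.0002 -0.      0.1026]
2 [-0.786 -0.411 -0.007] [ 0.0002 -0.      0.1026]
3 [-0.856 -0.234 -0.007] [ 0.0002 -0.      0.1026]
```

Call:
apply_moves(linear=[[-0.11,-0.14,0],[-0.22,-0.28,0],[-0.33,-0.42,0],[-0.44,-0.56,0],[-0.54,-0.7,-0.01]], delta_rot=[[0,0,0.02],[0,0,0.04],[0,0,0.06],[0,0,0.08],[0,0,0.1026]])

```text
clock: 5.35
position: [0.4897, 0.192, 0.2263]
tool_rot: [-3.14, 0.0, 2.001]
force: [0.1, 0.3, -2.2]
grip_width: 0.0269
finger_force: 59.6
```

Call:
apply_moves(linear=[[-0.14,-0.11,0],[-0.27,-0.23,0],[-0.41,-0.34,0],[-0.54,-0.46,0],[-0.68,-0.57,-0.01]], delta_rot=[[0,0,0.02],[0,0,0.04],[0,0,0.06],[0,0,0.08],[0,0,0.1026]])

```text
clock: 5.77
position: [0.4664, 0.1062, 0.228]
tool_rot: [-3.141, -0.0, 1.785]
force: [0.1, 0.1, -2.2]
grip_width: 0.0265
finger_force: 59.7
```

Call:
apply_moves(linear=[[-0.16,-0.08,0],[-0.32,-0.16,0],[-0.48,-0.24,0],[-0.64,-0.32,0],[-0.79,-0.41,-0.01]], delta_rot=[[0,0,0.02],[0,0,0.04],[0,0,0.06],[0,0,0.08],[0,0,0.1026]])

```text
clock: 6.18
position: [0.4438, 0.0199, 0.2292]
tool_rot: [-3.141, 0.0, 1.569]
force: [0.5, 0.4, -2.3]
grip_width: 0.0271
finger_force: 59.7
```

Call:
apply_moves(linear=[[-0.18,-0.05,0],[-0.36,-0.1,0],[-0.6,-0.17,0],[-0.86,-0.23,0],[-0.86,-0.23,-0.01]], delta_rot=[[0,0,0.02],[0,0,0.04],[0,0,0.07],[0,0,0.1026],[0,0,0.1026]])

```text
clock: 6.6
position: [0.4197, -0.0693, 0.2303]
tool_rot: [-3.141, 0.001, 1.347]
force: [-0.1, -1.1, -2.1]
grip_width: 0.0271
finger_force: 59.7
```

```bash
python3 go.py .4356 .0042 .23 -12.2; python3 snap.py e wrist
```

```text
clock 6.6 pos [ 0.4197 -0.0693  0.2303] rot [-1.7998e+02  7.0000e-02  7.7180e+01] q [-0.    0.21  0.03  2.1  -0.01  0.84 -0.19] F [-0.1 -1.1 -2.1] w 0.0271
lin [ 0.752 -0.008  0.002] rot [-0.0002  0.0006 -0.0051]
wrist [0.436 0.001 0.372] [-0.06 -0.28 -0.96] 383.66552443898274 0.9960807291666667
```

View pics/e_wrist.png

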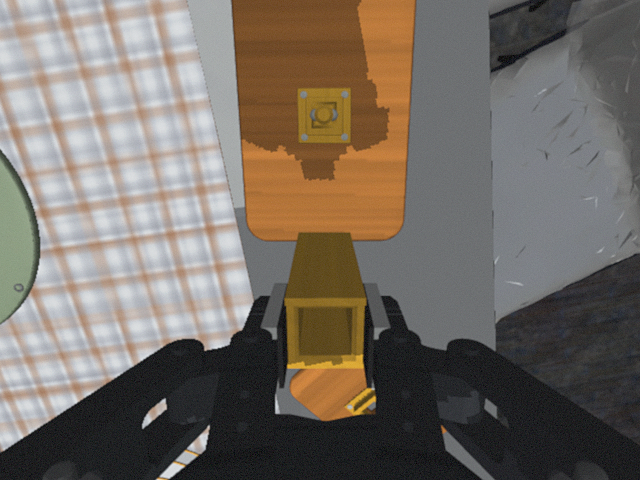

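The wrist view looks almost straight down the post. The collar is at (324,116), the stud at (323,115), the held sleeve's rim is at about (326,333), and its lower front edge is on row 234.

```bash
cat > m4.py <<'E'
from h import *
f=np.load('pics/e_wrist.npz'); im,d,K,T=f['im'],f['d'],f['K'],f['T']; P=cloud(K,T,d); hsv=cv2.cvtColor(im,cv2.COLOR_RGB2HSV)
print('brass hsv',hsv[100,308],'wood',hsv[190,380],hsv[60,300])
def box(b):
    m=np.zeros((480,640),bool); m[b[1]:b[3],b[0]:b[2]]=1; return m
B=box((285,75,365,158)); near=B
for nm,lo,hi,z in [('stud',.125,.16,.14),('shaft',.1,.122,.118)]:
    m=near&(P[...,2]>lo)&(P[...,2]<hi); v,u=np.nonzero(m); print(nm,len(u),u.mean(),v.mean(),ray(K,T,[[u.mean(),v.mean()]],z).round(4),P[m].mean(0).round(4))
    q=ray(K,T,np.c_[u,v],z)[:,:2]*1000; print(cv2.minAreaRect(q.astype(np.float32)))
m=B&(hsv[...,0]>=19)&(hsv[...,0]<36); m=cv2.morphologyEx(m.astype(np.uint8),cv2.MORPH_CLOSE,np.ones((9,9)))
c=max(cv2.findContours(m,0,2)[0],key=cv2.contourArea); q=ray(K,T,c[:,0],.028)[:,:2]*1000; print('collar',cv2.minAreaRect(q.astype(np.float32)))
m=box((265,225,395,380))
tm=m&(P[...,2]>.243)&(P[...,2]<.265)&(hsv[...,1]>80); zt=np.median(P[tm][:,2]); print('ztop',zt,tm.sum())
v,u=np.nonzero(tm); q=ray(K,T,np.c_[u,v],.2533)[:,:2]*1000; print('rim',cv2.minAreaRect(q.astype(np.float32)))
g=m&(hsv[...,1]>80)&(hsv[...,0]>=19)&(hsv[...,0]<36)&(P[...,2]>.15)
rows=np.nonzero(g.any(1))[0]; print('top row',rows[:3])
for r in rows[[1,3,6,20,40]]:
    cc=np.nonzero(g[r])[0]; print(r,cc[0],cc[-1],ray(K,T,[[cc[0],r],[cc[-1],r]],.1733).round(4).tolist(), P[r,(cc[0]+cc[-1])//2].round(4))
# board
wb=(P[...,2]>.019)&(P[...,2]<.03)&(hsv[...,1]>80)&(np.hypot(P[...,0]-.4356,P[...,1]-.0042)<.14)
v,u=np.nonzero(wb); q=ray(K,T,np.c_[u,v],.024)[:,:2]*1000
for l in (100,140,180,220):
    k=abs(v-l)<1; a=np.c_[u,v][k]; i,j=a[:,0].argmin(),a[:,0].argmax(); w=ray(K,T,[a[i],a[j]],.024); print('edge',a[i],a[j],w[:,:2].round(4).tolist())
print('tcp->sleeve axes deg', )
E
python3 m4.py
```

```text
brass hsv [ 21 190 152] wood [ 15 180 187] [ 14 157 122]
stud 407 323.02457002457004 114.8108108108108 [[0.4351 0.0029 0.14  ]] [0.4351 0.0028 0.1419]
((434.796630859375, 3.057114601135254), (10.50719928741455, 15.646127700805664), 77.21601104736328)
shaft 197 323.0253807106599 115.05583756345177 [[0.435  0.0029 0.118 ]] [0.4349 0.0029 0.1195]
((434.92041015625, 2.8856430053710938), (15.751235961914062, 15.353364944458008), 77.21591186523438)
collar ((435.1767578125, 2.7581615447998047), (45.1530876159668, 45.69194793701172), 77.21634674072266)
ztop 0.25246719333554674 4954
rim ((423.6064453125, -70.0369644165039), (36.530540466308594, 39.43525314331055), 70.60881805419922)
top row [233 234 235]
234 299 349 [[0.4087, -0.0548, 0.1733], [0.4351, -0.0608, 0.1733]] [ 0.4221 -0.0569  0.1762]
236 298 350 [[0.4079, -0.0557, 0.1733], [0.4354, -0.062, 0.1733]] [ 0.4221 -0.0571  0.1793]
239 298 350 [[0.4075, -0.0574, 0.1733], [0.4351, -0.0637, 0.1733]] [ 0.4222 -0.0568  0.1853]
253 295 353 [[0.4039, -0.0649, 0.1733], [0.4351, -0.0719, 0.1733]] [ 0.4223 -0.0566  0.2072]
273 290 359 [[0.3983, -0.0758, 0.1733], [0.4359, -0.0843, 0.1733]] [ 0.4224 -0.0564  0.2314]
edge [238 100] [410 100] [[0.3662, 0.0319], [0.5102, -0.0007]]
edge [241 140] [407 140] [[0.3593, -0.0008], [0.5023, -0.0332]]
edge [244 180] [405 180] [[0.3519, -0.0354], [0.4948, -0.0679]]
edge [246 220] [403 220] [[0.3432, -0.072], [0.4869, -0.1046]]
tcp->sleeve axes deg
```

```bash
python3 go.py .4357 .0044 .23 -12.8
```

```text
clock 6.65 pos [ 0.4206 -0.0672  0.2305] rot [1.7999e+02 3.0000e-02 7.7450e+01] q [-0.01  0.21  0.03  2.1  -0.01  0.84 -0.19] F [ 1.   1.  -1.4] w 0.0271
lin [ 0.732 -0.008  0.005] rot [0.0001 0.0002 0.0021]
```

Call:
apply_moves(linear=[[0.2,0,0],[0.4,0,0],[0.6,0,0],[0.7,-0.005,0],[0.7,-0.005,0]], delta_rot=[[0,0,0],[0,0,0],[0,0,0],[0,0,0],[0,0,0]])

```text
clock: 7.07
position: [0.4359, 0.006, 0.2302]
tool_rot: [-3.142, -0.001, 1.361]
force: [-1.3, 0.3, -2.1]
grip_width: 0.0269
finger_force: 59.7
```

Call:
apply_moves(linear=[[0,0,0],[0,0,0],[0,0,0],[0,0,0],[0,0,0]], delta_rot=[[0,0,0],[0,0,0],[0,0,0],[0,0,0],[0,0,0]])

```text
clock: 7.48
position: [0.4357, 0.0036, 0.2303]
tool_rot: [-3.142, 0.0, 1.357]
force: [0.0, -0.3, -1.7]
grip_width: 0.0265
finger_force: 59.7
```

```bash
python3 go.py .4357 .0044 .23 -12.8; python3 snap.py f scene side
python3 - <<'E'
from h import *
# held sleeve centre vs post in fixed views, by edges of the silhouette columns
for n in ['scene','side']:
    f=np.load(f'pics/f_{n}.npz'); im,d,K,T=f['im'],f['d'],f['K'],f['T']; P=cloud(K,T,d); hsv=cv2.cvtColor(im,cv2.COLOR_RGB2HSV)
    b=(np.hypot(P[...,0]-.4350,P[...,1]-.0029)<.04)&(hsv[...,1]>60)
    for lo,hi in [(.05,.11),(.18,.2)]:
        m=b&(P[...,2]>lo)&(P[...,2]<hi); v,u=np.nonzero(m); mid=[(u[v==r].min()+u[v==r].max())/2 for r in np.unique(v)]
        print(n,lo,len(u),np.mean(mid).round(2), v.mean().round(1),'px of axis',proj(K,T,[[.4350,.0029,lo],[.4350,.0029,hi]]).round(1).tolist())
E
```

```text
clock 7.4833 pos [0.4357 0.0036 0.2303] rot [-1.800e+02  1.000e-02  7.778e+01] q [-0.13  0.22 -0.02  2.07  0.01  0.85 -0.36] F [ 0.  -0.3 -1.7] w 0.0265
lin [ 0.008 -0.001  0.003] rot [-0.      0.      0.0048]
scene [-0.303  1.048  0.949] [ 0.47 -0.67 -0.57] 508.7146427208645 0.9148307291666666
side [-0.103  0.852  0.583] [ 0.47 -0.75 -0.45] 461.9121796765767 0.9479329427083333
scene 0.05 119 321.34 244.0 px of axis [[321.4, 250.4], [321.0, 234.1]]
scene 0.18 86 320.5 213.1 px of axis [[320.5, 214.1], [320.3, 208.2]]
side 0.05 201 312.98 236.5 px of axis [[313.4, 246.4], [313.5, 224.3]]
side 0.18 136 313.18 194.9 px of axis [[313.6, 197.2], [313.7, 189.2]]
```

The sleeve lines up with the post in both fixed views. I'll lower it in stages.

Call:
apply_moves(linear=[[0.008,0,0.08],[0.008,0,0.16],[0.008,0,0.24],[0.008,0,0.32],[0.008,0,0.4]], delta_rot=[[0,0,0.005],[0,0,0.005],[0,0,0.005],[0,0,0.005],[0,0,0.005]])

```text
clock: 8.0
position: [0.4357, 0.005, 0.1892]
tool_rot: [-3.141, 0.0, 1.348]
force: [-0.0, 0.8, -1.8]
grip_width: 0.027
finger_force: 59.7
```

Call:
apply_moves(linear=[[0,0,0.06],[0,0,0.12],[0,0,0.18],[0,0,0.24],[0,0,0.3]], delta_rot=[[0,0,0],[0,0,0],[0,0,0],[0,0,0],[0,0,0]])

```text
clock: 8.42
position: [0.4359, 0.0049, 0.1598]
tool_rot: [3.141, -0.0, 1.348]
force: [0.2, 0.4, -2.6]
grip_width: 0.0267
finger_force: 59.7
```

Call:
apply_moves(linear=[[0,0,0.08],[0,0,0.16],[0,0,0.24],[0,0,0.32],[0,0,0.4]], delta_rot=[[0,0,0],[0,0,0],[0,0,0],[0,0,0],[0,0,0]])

```text
clock: 8.83
position: [0.4359, 0.005, 0.1194]
tool_rot: [-3.141, 0.0, 1.348]
force: [0.4, 1.4, -1.7]
grip_width: 0.0265
finger_force: 59.7
```

Call:
apply_moves(linear=[[0,0,0.06],[0,0,0.12],[0,0,0.18],[0,0,0.24],[0,0,0.3]], delta_rot=[[0,0,0],[0,0,0],[0,0,0],[0,0,0],[0,0,0]])

```text
clock: 9.25
position: [0.436, 0.0049, 0.0898]
tool_rot: [3.141, -0.0, 1.348]
force: [-1.0, -1.0, -2.3]
grip_width: 0.0268
finger_force: 59.7
```

Call:
apply_moves(linear=[[0,0,0.015],[0,0,0.03],[0,0,0.045],[0,0,0.045],[0,0,0.045]], delta_rot=[[0,0,0],[0,0,0],[0,0,0],[0,0,0],[0,0,0]])

```text
clock: 9.67
position: [0.436, 0.005, 0.0859]
tool_rot: [3.141, -0.0, 1.348]
force: [1.2, 0.5, -1.3]
grip_width: 0.0272
finger_force: 59.7
```

Call:
apply_moves(linear=[[0,0,0],[0,0,0],[0,0,0],[0,0,0],[0,0,0]], delta_rot=[[0,0,0],[0,0,0],[0,0,0],[0,0,0],[0,0,0]], gripper=1)

```text
clock: 10.08
position: [0.436, 0.005, 0.0859]
tool_rot: [3.141, -0.0, 1.348]
force: [0.3, 0.3, -0.1]
grip_width: 0.0844
finger_force: 0.0
```

Call:
apply_moves(linear=[[0,0,-0.1],[0,0,-0.3],[0,0,-0.5],[0,0,-0.7],[0,0,-0.9]], delta_rot=[[0,0,0],[0,0,0],[0,0,0],[0,0,0],[0,0,0]])

```text
clock: 10.5
position: [0.4357, 0.0049, 0.1768]
tool_rot: [-3.141, 0.0, 1.348]
force: [0.1, -0.6, -0.1]
grip_width: 0.0852
finger_force: 0.0
```

```bash
python3 snap.py g side
python3 - <<'E'
from h import *
f=np.load('pics/g_side.npz'); im,d,K,T=f['im'],f['d'],f['K'],f['T']; P=cloud(K,T,d); hsv=cv2.cvtColor(im,cv2.COLOR_RGB2HSV)
m=(np.hypot(P[...,0]-.4350,P[...,1]-.0029)<.03)&(P[...,2]>.04)&(P[...,2]<.16)&(hsv[...,1]>60)
for r in range(205,258,3):
    u=np.nonzero(m[r])[0]
    if len(u): print(r,u[0],u[-1],P[r,u,2].mean().round(3))
E
python3 go.py .416 -.313 .23 31 5
```

```text
side [-0.103  0.852  0.583] [ 0.47 -0.75 -0.45] 461.9121796765767 0.950234375
211 312 314 0.146
214 311 315 0.139
217 311 313 0.132
220 310 316 0.123
223 309 317 0.117
226 305 321 0.107
229 305 321 0.103
232 305 321 0.095
235 305 321 0.087
238 305 321 0.079
241 305 321 0.071
244 305 321 0.063
247 305 320 0.055
250 306 320 0.047
253 311 314 0.043
clock 10.55 pos [0.4372 0.005  0.1799] rot [ 1.7979e+02 -8.0000e-02  7.7210e+01] q [-0.13  0.3  -0.02  2.13  0.01  0.71 -0.38] F [ 2.3 -0.5  5.4] w 0.0856
lin [-3.147  0.499 -0.504] rot [ 1.900e-03  1.000e-04 -3.649e-01]
0 [-0.629  0.1   -0.101] [ 0.0004  0.     -0.073 ]
1 [-0.637  0.003 -0.101] [ 0.0004  0.     -0.073 ]
2 [-0.63  -0.094 -0.101] [ 0.0004  0.     -0.073 ]
3 [-0.609 -0.189 -0.101] [ 0.0004  0.     -0.073 ]
4 [-0.573 -0.28  -0.1  ] [ 0.0004  0.     -0.073 ]
```

The sleeve's top reads about 0.108, so it is seated. Next is the upper board.

Call:
apply_moves(linear=[[-0.06,0.01,-0.1],[-0.2,0.03,-0.1],[-0.35,0.05,-0.1],[-0.5,0.08,-0.1],[-0.63,0.1,-0.1]], delta_rot=[[0,0,-0.015],[0,0,-0.03],[0,0,-0.045],[0,0,-0.06],[0,0,-0.073]])

```text
clock: 10.97
position: [0.4316, -0.0596, 0.1858]
tool_rot: [3.141, 0.0, 1.502]
force: [-0.3, -0.2, 0.0]
grip_width: 0.0858
finger_force: 0.0
```

Call:
apply_moves(linear=[[-0.13,0,0],[-0.26,0,0],[-0.39,0,0],[-0.52,0,0],[-0.64,0,0]], delta_rot=[[0,0,-0.015],[0,0,-0.03],[0,0,-0.045],[0,0,-0.06],[0,0,-0.073]])

```text
clock: 11.38
position: [0.4271, -0.1233, 0.1857]
tool_rot: [-3.142, 0.0, 1.655]
force: [-0.3, 1.5, 0.1]
grip_width: 0.085
finger_force: 0.0
```

Call:
apply_moves(linear=[[-0.13,-0.02,0],[-0.26,-0.04,0],[-0.39,-0.06,0],[-0.52,-0.08,0],[-0.63,-0.09,0]], delta_rot=[[0,0,-0.015],[0,0,-0.03],[0,0,-0.045],[0,0,-0.06],[0,0,-0.073]])

```text
clock: 11.8
position: [0.4232, -0.187, 0.1857]
tool_rot: [-3.141, 0.0, 1.808]
force: [0.1, -0.5, -0.2]
grip_width: 0.0853
finger_force: 0.0
```

Call:
apply_moves(linear=[[-0.12,-0.04,0],[-0.24,-0.08,0],[-0.36,-0.12,0],[-0.48,-0.16,0],[-0.61,-0.19,0]], delta_rot=[[0,0,-0.015],[0,0,-0.03],[0,0,-0.045],[0,0,-0.06],[0,0,-0.073]])

```text
clock: 12.22
position: [0.419, -0.2504, 0.1857]
tool_rot: [-3.141, -0.0, 1.961]
force: [-0.6, -1.1, -1.0]
grip_width: 0.0856
finger_force: 0.0
```

Call:
apply_moves(linear=[[-0.14,-0.07,0],[-0.28,-0.14,0],[-0.42,-0.21,0],[-0.57,-0.28,0],[-0.57,-0.28,0]], delta_rot=[[0,0,-0.02],[0,0,-0.04],[0,0,-0.055],[0,0,-0.073],[0,0,-0.073]])

```text
clock: 12.63
position: [0.4142, -0.3161, 0.1856]
tool_rot: [-3.141, 0.001, 2.112]
force: [-0.5, -0.3, 0.1]
grip_width: 0.0854
finger_force: 0.0
```

```bash
python3 snap.py h wrist
cat > m5.py <<'E'
from h import *
f=np.load('pics/h_wrist.npz'); im,d,K,T=f['im'],f['d'],f['K'],f['T']; P=cloud(K,T,d); hsv=cv2.cvtColor(im,cv2.COLOR_RGB2HSV)
print(proj(K,T,[[.416,-.313,.018]]))
near=np.hypot(P[...,0]-.416,P[...,1]+.313)
m=(near<.03)&(P[...,2]>.0145)&(P[...,2]<.026)
v,u=np.nonzero(m); q=ray(K,T,np.c_[u,v],.018)[:,:2]*1000; print('hub z',len(q),np.median(P[m][:,2]),cv2.minAreaRect(q.astype(np.float32)))
for lo in (18,19,20,21):
    m=(near<.045)&(hsv[...,0]>=lo)&(hsv[...,0]<36)&(hsv[...,1]>80)
    m=cv2.morphologyEx(m.astype(np.uint8),cv2.MORPH_CLOSE,np.ones((7,7))); c=max(cv2.findContours(m,0,2)[0],key=cv2.contourArea)
    q=ray(K,T,c[:,0],.012)[:,:2]*1000; print('hub col',cv2.minAreaRect(q.astype(np.float32)))
m=(near<.12)&(abs(P[...,2]-.008)<.005)&(hsv[...,1]>110)
v,u=np.nonzero(m); q=ray(K,T,np.c_[u,v],.008)[:,:2]*1000; print('board',cv2.minAreaRect(q.astype(np.float32)))
E
python3 m5.py; python3 go.py .416 -.313 .1 31
```

```text
wrist [ 0.377 -0.255  0.328] [ 0.15 -0.25 -0.96] 383.66552443898274 0.9960872395833333
[[329.56407644 207.25982977]]
hub z 876 0.01760383923853659 ((417.9975280761719, -318.7255554199219), (30.283475875854492, 30.7397518157959), 31.043289184570312)
hub col ((418.0592956542969, -317.8556213378906), (46.28792953491211, 46.38789367675781), 32.34491729736328)
hub col ((418.0596618652344, -318.1459655761719), (45.834896087646484, 45.98699951171875), 31.117578506469727)
hub col ((417.8088684082031, -317.896484375), (45.06346893310547, 45.868011474609375), 32.30719757080078)
hub col ((417.9894104003906, -317.66314697265625), (44.57743835449219, 45.344818115234375), 32.201255798339844)
board ((418.072265625, -317.97381591796875), (113.25955963134766, 177.52334594726562), 32.107933044433594)
clock 12.6833 pos [ 0.4144 -0.3144  0.1855] rot [-179.98   -0.    120.92] q [ 0.59  0.42 -0.07  1.92  0.04  0.81  1.03] F [0.3 1.4 0. ] w 0.0855
lin [0.004 0.021 0.855] rot [-0.0002 -0.     -0.0007]
```

View pics/h_wrist.png

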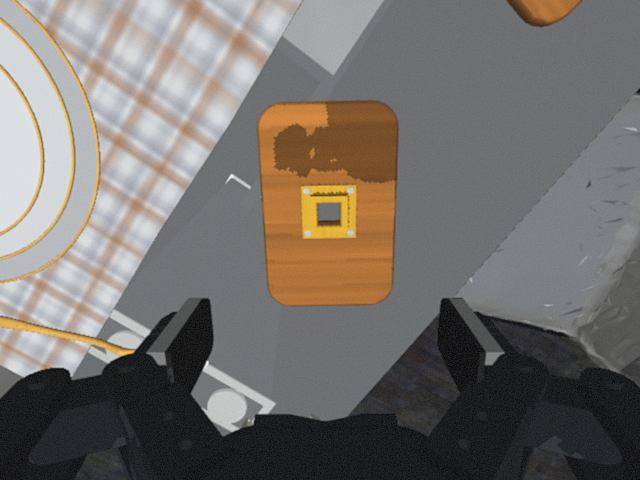

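The wrist view shows the board's hub at (329,212). It measures (0.418, −0.318) with yaw about 31.8°. I'll preset a half opening and descend.

```bash
python3 go.py .418 -.318 .06 31.8
```

```text
clock 12.6833 pos [ 0.4144 -0.3144  0.1855] rot [-179.98   -0.    120.92] q [ 0.59  0.42 -0.07  1.92  0.04  0.81  1.03] F [0.3 1.4 0. ] w 0.0855
lin [-0.049  0.013  1.255] rot [-0.0002 -0.     -0.0074]
```

Call:
apply_moves(linear=[[-0.05,0.013,0.2],[-0.05,0.013,0.4],[-0.05,0.013,0.6],[-0.05,0.013,0.7],[-0.05,0.013,0.75]], delta_rot=[[0,0,-0.007],[0,0,-0.007],[0,0,-0.007],[0,0,-0.007],[0,0,-0.007]], gripper=0)

```text
clock: 13.1
position: [0.4183, -0.3158, 0.1095]
tool_rot: [-3.141, -0.002, 2.127]
force: [0.4, 1.0, -0.5]
grip_width: 0.0427
finger_force: 0.0
```

Call:
apply_moves(linear=[[0,0,0],[0,0,0],[0,0,0],[0,0,0],[0,0,0]], delta_rot=[[0,0,0],[0,0,0],[0,0,0],[0,0,0],[0,0,0]])

```text
clock: 13.52
position: [0.419, -0.317, 0.1115]
tool_rot: [3.141, 0.001, 2.127]
force: [-0.6, -0.0, -0.3]
grip_width: 0.0428
finger_force: 0.0
```

```bash
python3 snap.py i wrist; sed -i 's/h_wrist/i_wrist/' m5.py; python3 m5.py;  python3 go.py .418 -.318 .06 31.8
```

```text
wrist [ 0.38  -0.256  0.254] [ 0.15 -0.24 -0.96] 383.66552443898274 0.9960221354166666
[[325.16185747 227.92910856]]
hub z 1447 0.017659036126008415 ((417.87677001953125, -318.16326904296875), (30.747404098510742, 31.608806610107422), 32.07538986206055)
hub col ((417.9494323730469, -317.4984130859375), (46.08792495727539, 45.9490966796875), 32.247318267822266)
hub col ((418.0875244140625, -317.66748046875), (45.73921203613281, 45.232791900634766), 31.891494750976562)
hub col ((418.0291442871094, -317.703857421875), (45.4933967590332, 45.23284149169922), 31.891538619995117)
hub col ((418.03173828125, -317.70220947265625), (45.035953521728516, 45.23270034790039), 31.891517639160156)
board ((418.0528259277344, -317.7591247558594), (113.08905029296875, 177.1775665283203), 32.0625114440918)
clock 13.5667 pos [ 0.4189 -0.3169  0.1113] rot [1.7998e+02 4.0000e-02 1.2186e+02] q [ 0.59  0.53 -0.07  1.96  0.06  0.65  1.03] F [0.3 0.2 0.4] w 0.0427
lin [-0.004 -0.013  0.513] rot [0.0002 0.0003 0.0005]
```

Call:
apply_moves(linear=[[-0.005,-0.01,0.15],[-0.005,-0.01,0.3],[-0.005,-0.01,0.45],[-0.005,-0.01,0.6],[-0.005,-0.01,0.7]], delta_rot=[[0,0,0],[0,0,0],[0,0,0],[0,0,0],[0,0,0]])

```text
clock: 13.98
position: [0.4178, -0.3176, 0.0398]
tool_rot: [-3.141, -0.001, 2.127]
force: [0.5, -0.5, 0.0]
grip_width: 0.0423
finger_force: 0.0
```

Call:
apply_moves(linear=[[0,0,0.08],[0,0,0.16],[0,0,0.24],[0,0,0.3],[0,0,0.32]], delta_rot=[[0,0,0],[0,0,0],[0,0,0],[0,0,0],[0,0,0]])

```text
clock: 14.4
position: [0.4179, -0.3176, 0.008]
tool_rot: [-3.141, -0.001, 2.127]
force: [-0.1, -0.5, 0.5]
grip_width: 0.0425
finger_force: 0.0
```

Call:
apply_moves(linear=[[0,0,0],[0,0,0],[0,0,0],[0,0,0],[0,0,0]], delta_rot=[[0,0,0],[0,0,0],[0,0,0],[0,0,0],[0,0,0]])

```text
clock: 14.82
position: [0.4182, -0.3179, 0.0091]
tool_rot: [3.141, 0.0, 2.127]
force: [-0.2, 0.5, 1.1]
grip_width: 0.0425
finger_force: 0.0
```

Call:
apply_moves(linear=[[0,0,0],[0,0,0],[0,0,0],[0,0,0],[0,0,0]], delta_rot=[[0,0,0],[0,0,0],[0,0,0],[0,0,0],[0,0,0]], gripper=-1, force=80)

```text
clock: 15.23
position: [0.4182, -0.3178, 0.0094]
tool_rot: [3.141, 0.0, 2.127]
force: [-1.8, 2.9, 13.7]
grip_width: 0.0283
finger_force: 78.5
```

Call:
apply_moves(linear=[[0,0,-0.02],[0,0,-0.04],[0,0,-0.06],[0,0,-0.08],[0,0,-0.1]], delta_rot=[[0,0,0],[0,0,0],[0,0,0],[0,0,0],[0,0,0]])

```text
clock: 15.65
position: [0.418, -0.3177, 0.019]
tool_rot: [-3.142, -0.0, 2.127]
force: [0.1, -0.3, -2.6]
grip_width: 0.0286
finger_force: 79.5
```

```bash
python3 go.py .4188 -.318 .06 31.8; python3 snap.py j side wrist
python3 - <<'E'
from h import *
for n in ['side','wrist']:
    f=np.load(f'pics/j_{n}.npz'); im,d,K,T=f['im'],f['d'],f['K'],f['T']; P=cloud(K,T,d); hsv=cv2.cvtColor(im,cv2.COLOR_RGB2HSV)
    m=(np.hypot(P[...,0]-.418,P[...,1]+.318)<.11)&(P[...,2]>.003)&(P[...,2]<.03)&(hsv[...,1]>110)&(hsv[...,0]<19); p=P[m]
    A=np.c_[p[:,:2]-[.418,-.318],np.ones(len(p))]; print(n,len(p),np.linalg.lstsq(A,p[:,2],rcond=None)[0].round(4))
E
```

```text
clock 15.65 pos [ 0.418  -0.3177  0.019 ] rot [-1.8000e+02 -1.0000e-02  1.2187e+02] q [ 0.58  0.7  -0.06  2.    0.08  0.45  1.02] F [ 0.1 -0.3 -2.6] w 0.0286
lin [-0.007  0.005 -0.41 ] rot [-0.     -0.0001  0.0006]
side [-0.103  0.852  0.583] [ 0.47 -0.75 -0.45] 461.9121796765767 0.9304361979166667
wrist [ 0.38  -0.257  0.161] [ 0.15 -0.24 -0.96] 383.66552443898274 0.9959700520833333
side 815 [ 0.0003 -0.0092  0.0165]
wrist 72345 [-0.0006 -0.0018  0.0174]
```

Call:
apply_moves(linear=[[0,0,-0.15],[0,0,-0.3],[0,0,-0.5],[0,0,-0.7],[0,0,-0.85]], delta_rot=[[0,0,0],[0,0,0],[0,0,0],[0,0,0],[0,0,0]])

```text
clock: 16.17
position: [0.4182, -0.3179, 0.1052]
tool_rot: [3.141, 0.001, 2.127]
force: [0.1, 0.1, -2.7]
grip_width: 0.0287
finger_force: 79.7
```

Call:
apply_moves(linear=[[0,0,-0.15],[0,0,-0.3],[0,0,-0.5],[0,0,-0.7],[0,0,-0.8]], delta_rot=[[0,0,0],[0,0,0],[0,0,0],[0,0,0],[0,0,0]])

```text
clock: 16.58
position: [0.4185, -0.3181, 0.1858]
tool_rot: [3.141, 0.002, 2.127]
force: [0.2, -1.3, -3.0]
grip_width: 0.0284
finger_force: 79.7
```

```bash
python3 go.py .4352 .0032 .183 -12.8 5;python3 snap.py k wrist
python3 - <<'E'
from h import *
for k,zt in (('j',.0174),('k',None)):
    f=np.load(f'pics/{k}_wrist.npz'); im,d,K,T=f['im'],f['d'],f['K'],f['T']; P=cloud(K,T,d); hsv=cv2.cvtColor(im,cv2.COLOR_RGB2HSV)
    if zt is None: zt=monitor.observe()['position'][2]-.0096+.008
    m=(abs(P[...,2]-zt)<.006)&(hsv[...,1]>110)&(hsv[...,0]<36)
    m=m.astype(np.uint8); n,l,s,_=cv2.connectedComponentsWithStats(m); i=1+s[1:,4].argmax(); v,u=np.nonzero(l==i); print(s[i])
    q=ray(K,T,np.c_[u,v],zt)[:,:2]*1000; print(cv2.minAreaRect(q.astype(np.float32)))
E
```

```text
clock 16.5833 pos [ 0.4185 -0.3181  0.1858] rot [1.7995e+02 1.0000e-01 1.2186e+02] q [ 0.6   0.42 -0.08  1.91  0.04  0.81  1.05] F [ 0.2 -1.3 -3. ] w 0.0284
lin [2.641 1.838 0.025] rot [0.0007 0.0007 0.3722]
0 [0.528 0.368 0.005] [0.0001 0.0001 0.0744]
1 [0.579 0.281 0.005] [0.0001 0.0001 0.0744]
2 [0.615 0.188 0.005] [0.0001 0.0001 0.0744]
3 [0.637 0.09  0.005] [0.0001 0.0001 0.0744]
4 [ 0.643 -0.01   0.005] [0.0001 0.0001 0.0744]
wrist [ 0.38  -0.257  0.328] [ 0.15 -0.24 -0.96] 383.66552443898274 0.99595703125
[  170    68   310   283 68597]
((400.43328857421875, -290.57037353515625), (112.77053833007812, 112.4126205444336), 31.90989875793457)
[  170    68   310   283 68636]
((400.658935546875, -290.531982421875), (111.88262176513672, 111.56393432617188), 31.89471435546875)
```

View pics/k_wrist.png

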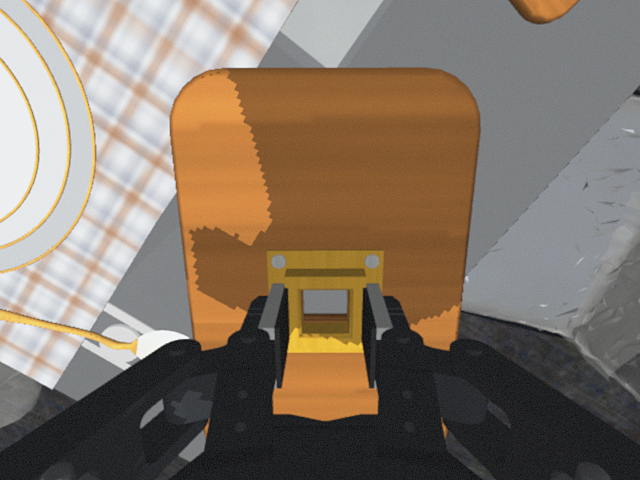

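The wrist view shows the hub firmly held with its bore visible at (325,312), and the board square to the tool. I'll carry it to the post.

Call:
apply_moves(linear=[[0.1,0.07,0],[0.21,0.15,0],[0.32,0.22,0],[0.43,0.3,0],[0.53,0.37,0]], delta_rot=[[0,0,0.015],[0,0,0.03],[0,0,0.045],[0,0,0.06],[0,0,0.0744]])

```text
clock: 17.05
position: [0.4212, -0.2523, 0.1828]
tool_rot: [-3.141, -0.001, 1.97]
force: [0.4, 0.3, -3.0]
grip_width: 0.0284
finger_force: 79.7
```

Call:
apply_moves(linear=[[0.12,0.06,0],[0.24,0.11,0],[0.36,0.17,0],[0.48,0.23,0],[0.58,0.28,0]], delta_rot=[[0,0,0.015],[0,0,0.03],[0,0,0.045],[0,0,0.06],[0,0,0.0744]])

```text
clock: 17.47
position: [0.4243, -0.1878, 0.1829]
tool_rot: [-3.141, -0.001, 1.814]
force: [0.3, 0.2, -2.0]
grip_width: 0.0283
finger_force: 79.7
```

Call:
apply_moves(linear=[[0.12,0.04,0],[0.25,0.08,0],[0.37,0.12,0],[0.5,0.16,0],[0.615,0.19,0]], delta_rot=[[0,0,0.015],[0,0,0.03],[0,0,0.045],[0,0,0.06],[0,0,0.0744]])

```text
clock: 17.88
position: [0.428, -0.1237, 0.183]
tool_rot: [-3.141, -0.0, 1.658]
force: [0.5, -0.2, -1.5]
grip_width: 0.0285
finger_force: 79.7
```

Call:
apply_moves(linear=[[0.13,0.02,0],[0.26,0.04,0],[0.39,0.05,0],[0.52,0.07,0],[0.64,0.09,0]], delta_rot=[[0,0,0.015],[0,0,0.03],[0,0,0.045],[0,0,0.06],[0,0,0.0744]])

```text
clock: 18.3
position: [0.4311, -0.0593, 0.183]
tool_rot: [-3.141, 0.0, 1.502]
force: [0.2, 0.3, -2.6]
grip_width: 0.0284
finger_force: 79.7
```

Call:
apply_moves(linear=[[0.14,0,0],[0.28,0,0],[0.42,0,0],[0.55,-0.01,0],[0.62,-0.01,0]], delta_rot=[[0,0,0.015],[0,0,0.03],[0,0,0.045],[0,0,0.06],[0,0,0.0744]])

```text
clock: 18.72
position: [0.4343, 0.0032, 0.183]
tool_rot: [-3.141, 0.0, 1.348]
force: [0.7, -0.4, -2.6]
grip_width: 0.0287
finger_force: 79.7
```

Call:
apply_moves(linear=[[0,0,0],[0,0,0],[0,0,0],[0,0,0],[0,0,0]], delta_rot=[[0,0,0],[0,0,0],[0,0,0],[0,0,0],[0,0,0]])

```text
clock: 19.13
position: [0.4346, 0.0013, 0.1837]
tool_rot: [-3.141, 0.0, 1.347]
force: [-0.0, 0.2, -2.1]
grip_width: 0.0282
finger_force: 79.7
```

```bash
python3 go.py .4352 .0032 .183 -12.8;python3 snap.py l wrist
python3 - <<'E'
from h import *
f=np.load('pics/l_wrist.npz'); im,K,T=f['im'],f['K'],f['T']
print(proj(K,T,[[.4352,.0032,.146],[.4352,.0032,.183+.0084]]).round(1))
cv2.imwrite('pics/l_crop.png',cv2.resize(im[230:370,250:400,::-1],(600,560),interpolation=cv2.INTER_CUBIC))
E
```

```text
clock 19.1333 pos [0.4346 0.0013 0.1837] rot [-1.7999e+02  1.0000e-02  7.7210e+01] q [-0.13  0.29 -0.01  2.13  0.01  0.72 -0.37] F [-0.   0.2 -2.1] w 0.0282
lin [0.02  0.002 0.007] rot [-0.0001  0.0001  0.    ]
wrist [0.451 0.071 0.326] [-0.06 -0.28 -0.96] 383.66552443898274 0.995927734375
[[325.  263.8]
 [325.  306.2]]
```

View pics/l_crop.png

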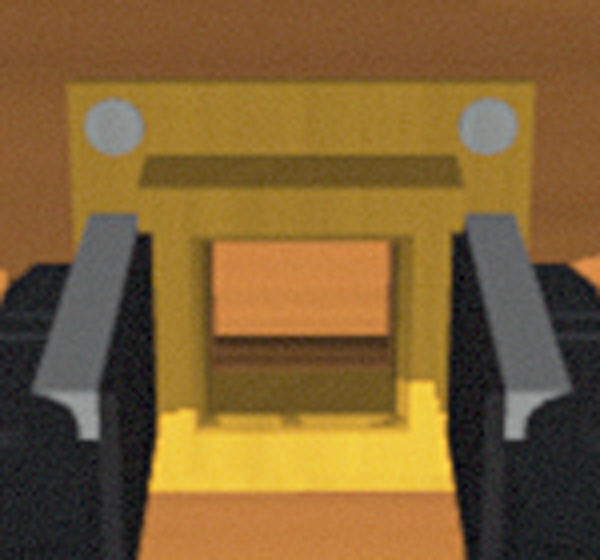

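The bore is centred at about column 325, matching the projected post axis. I'll lower the board.

Call:
apply_moves(linear=[[0.02,0,0.08],[0.02,0,0.16],[0.02,0,0.24],[0.02,0,0.32],[0.02,0,0.35]], delta_rot=[[0,0,0],[0,0,0],[0,0,0],[0,0,0],[0,0,0]])

```text
clock: 19.6
position: [0.4345, 0.0037, 0.1473]
tool_rot: [-3.14, 0.001, 1.348]
force: [0.5, 0.2, -2.8]
grip_width: 0.0284
finger_force: 79.7
```

Call:
apply_moves(linear=[[0,0,0.04],[0,0,0.08],[0,0,0.12],[0,0,0.16],[0,0,0.2]], delta_rot=[[0,0,0],[0,0,0],[0,0,0],[0,0,0],[0,0,0]])

```text
clock: 20.02
position: [0.4352, 0.0038, 0.1285]
tool_rot: [3.141, -0.0, 1.348]
force: [0.5, -1.2, -2.2]
grip_width: 0.0285
finger_force: 79.7
```

Call:
apply_moves(linear=[[0,0,0.03],[0,0,0.05],[0,0,0.07],[0,0,0.09],[0,0,0.1]], delta_rot=[[0,0,0],[0,0,0],[0,0,0],[0,0,0],[0,0,0]])

```text
clock: 20.43
position: [0.4351, 0.0038, 0.1186]
tool_rot: [-3.141, 0.0, 1.348]
force: [0.3, 0.3, -2.6]
grip_width: 0.0287
finger_force: 79.7
```

Call:
apply_moves(linear=[[0,0,0.01],[0,0,0.02],[0,0,0.02],[0,0,0.02],[0,0,0.02]], delta_rot=[[0,0,0],[0,0,0],[0,0,0],[0,0,0],[0,0,0]])

```text
clock: 20.85
position: [0.4355, 0.0038, 0.1174]
tool_rot: [3.141, -0.0, 1.348]
force: [-3.4, -0.3, 13.3]
grip_width: 0.0285
finger_force: 81.6
```

Contact came at the expected height, so the board is seated. I'll release and go to the handle.

Call:
apply_moves(linear=[[0,0,0],[0,0,0],[0,0,0],[0,0,0],[0,0,0]], delta_rot=[[0,0,0],[0,0,0],[0,0,0],[0,0,0],[0,0,0]], gripper=1)

```text
clock: 21.27
position: [0.4351, 0.0038, 0.1168]
tool_rot: [-3.142, 0.0, 1.348]
force: [0.5, 0.2, 0.3]
grip_width: 0.0848
finger_force: 0.0
```

Call:
apply_moves(linear=[[0,0,-0.15],[0,0,-0.35],[0,0,-0.55],[0,0,-0.75],[0,0,-0.9]], delta_rot=[[0,0,0],[0,0,0],[0,0,0],[0,0,0],[0,0,0]])

```text
clock: 21.68
position: [0.4353, 0.0038, 0.2083]
tool_rot: [3.141, -0.0, 1.348]
force: [0.3, -0.5, -0.7]
grip_width: 0.0852
finger_force: 0.0
```

```bash
python3 go.py .376 .245 .2 -46.2 4; python3 snap.py n scene side
python3 - <<'E'
from h import *
for n in ['scene','side']:
    f=np.load(f'pics/n_{n}.npz'); im,d,K,T=f['im'],f['d'],f['K'],f['T']; P=cloud(K,T,d); hsv=cv2.cvtColor(im,cv2.COLOR_RGB2HSV)
    m=(np.hypot(P[...,0]-.435,P[...,1]-.003)<.11)&(P[...,2]>.106)&(P[...,2]<.123)&(hsv[...,1]>100); p=P[m]
    A=np.c_[p[:,:2]-[.435,.003],np.ones(len(p))]; print(n,len(p),np.linalg.lstsq(A,p[:,2],rcond=None)[0].round(4))
    v,u=np.nonzero(m); print(cv2.minAreaRect((ray(K,T,np.c_[u,v],.116)[:,:2]*1000).astype(np.float32)))
E
```

```text
clock 21.6833 pos [0.4353 0.0038 0.2083] rot [ 1.7995e+02 -2.0000e-02  7.7230e+01] q [-0.14  0.25 -0.01  2.1   0.    0.79 -0.37] F [ 0.3 -0.5 -0.7] w 0.0852
lin [ 2.221 -1.112  0.082] rot [ 0.0004 -0.0003  0.2785]
0 [ 0.555 -0.278  0.021] [ 0.0001 -0.0001  0.0696]
1 [ 0.509 -0.356  0.021] [ 0.0001 -0.0001  0.0696]
2 [ 0.452 -0.426  0.021] [ 0.0001 -0.0001  0.0696]
3 [ 0.385 -0.487  0.021] [ 0.0001 -0.0001  0.0696]
scene [-0.303  1.048  0.949] [ 0.47 -0.67 -0.57] 508.7146427208645 0.916123046875
side [-0.103  0.852  0.583] [ 0.47 -0.75 -0.45] 461.9121796765767 0.94916015625
scene 1172 [ 0.0019 -0.0011  0.1158]
((430.2985534667969, 10.12115478515625), (177.2840118408203, 116.94410705566406), 76.89736938476562)
side 1527 [ 0.0091 -0.0082  0.1148]
((429.868408203125, 12.525032043457031), (184.485107421875, 120.61622619628906), 77.36101531982422)
```

The board is level with its top at 0.116 and in line with the lower board. On to the handle.

Call:
apply_moves(linear=[[0.11,-0.06,0],[0.22,-0.11,0],[0.33,-0.17,0],[0.44,-0.22,0],[0.555,-0.28,0]], delta_rot=[[0,0,0.014],[0,0,0.028],[0,0,0.042],[0,0,0.056],[0,0,0.07]])

```text
clock: 22.2
position: [0.4198, 0.0645, 0.2062]
tool_rot: [-3.141, 0.0, 1.2]
force: [0.1, 0.1, 0.1]
grip_width: 0.0851
finger_force: 0.0
```

Call:
apply_moves(linear=[[0.1,-0.07,0],[0.2,-0.14,0],[0.3,-0.21,0],[0.4,-0.28,0],[0.51,-0.355,0]], delta_rot=[[0,0,0.014],[0,0,0.028],[0,0,0.042],[0,0,0.056],[0,0,0.07]])

```text
clock: 22.62
position: [0.405, 0.1249, 0.2062]
tool_rot: [-3.141, 0.001, 1.053]
force: [-0.1, -0.2, -0.2]
grip_width: 0.0852
finger_force: 0.0
```

Call:
apply_moves(linear=[[0.09,-0.09,0],[0.18,-0.17,0],[0.27,-0.26,0],[0.36,-0.34,0],[0.45,-0.425,0]], delta_rot=[[0,0,0.014],[0,0,0.028],[0,0,0.042],[0,0,0.056],[0,0,0.07]])

```text
clock: 23.03
position: [0.3903, 0.1851, 0.2062]
tool_rot: [-3.141, 0.001, 0.907]
force: [-0.0, 0.9, -0.4]
grip_width: 0.0853
finger_force: 0.0
```

Call:
apply_moves(linear=[[0.1,-0.12,0],[0.2,-0.24,0],[0.3,-0.36,0],[0.385,-0.485,0],[0.385,-0.485,0]], delta_rot=[[0,0,0.014],[0,0,0.028],[0,0,0.046],[0,0,0.07],[0,0,0.07]])

```text
clock: 23.45
position: [0.375, 0.2472, 0.2061]
tool_rot: [-3.141, 0.0, 0.761]
force: [-0.7, 0.2, -1.6]
grip_width: 0.0855
finger_force: 0.0
```

```bash
python3 snap.py o wrist
cat > m6.py <<'E'
import sys
from h import *
f=np.load(f'pics/{sys.argv[1]}_wrist.npz'); im,d,K,T=f['im'],f['d'],f['K'],f['T']; P=cloud(K,T,d); hsv=cv2.cvtColor(im,cv2.COLOR_RGB2HSV)
near=(np.hypot(P[...,0]-.3745,P[...,1]-.247)<.04)&(hsv[...,1]>110)
m=near&(P[...,2]>.05); p=P[m]; r=cv2.minAreaRect((p[:,:2]*1000).astype(np.float32)); print('ring',m.sum(),r,p[:,2].max())
m=near&(P[...,2]>.068); p=P[m]; print('ringtop',p.mean(0).round(4))
v,u=np.nonzero(m); q=ray(K,T,np.c_[u,v],.076)[:,:2]*1000; print(cv2.minAreaRect(q.astype(np.float32)))
m=near&(P[...,2]>.024)&(P[...,2]<.032); v,u=np.nonzero(m); q=ray(K,T,np.c_[u,v],.0275)[:,:2]*1000; print('cap',len(q),cv2.minAreaRect(q.astype(np.float32)), P[m].mean(0))
m=near&(P[...,2]>.006)&(P[...,2]<.024); p=P[m]; print('side',len(p),p.mean(0).round(4))
E
python3 m6.py o; python3 go.py .3745 .247 .1 -46.2
```

```text
wrist [0.427 0.296 0.348] [-0.21 -0.2  -0.96] 383.66552443898274 0.9960514322916667
ring 4932 ((372.7841491699219, 246.30804443359375), (45.76515579223633, 78.55304718017578), 41.18913650512695) 0.30406051836443115
ringtop [0.3835 0.2561 0.268 ]
((291.68890380859375, 169.59765625), (260.52203369140625, 344.2481994628906), 43.659671783447266)
cap 749 ((372.1072998046875, 245.76947021484375), (29.870643615722656, 29.363712310791016), 42.83441925048828) [0.37240441 0.24601085 0.02705002]
side 121 [0.378  0.2605 0.0131]
clock 23.5 pos [0.3754 0.2458 0.2061] rot [-1.7998e+02  4.0000e-02  4.3740e+01] q [-0.68  0.28 -0.04  2.07  0.01  0.79 -1.53] F [ 0.8 -0.8  0.3] w 0.0853
lin [ 0.003 -0.015  1.061] rot [-0.0002  0.0004 -0.0005]
```

View pics/o_wrist.png

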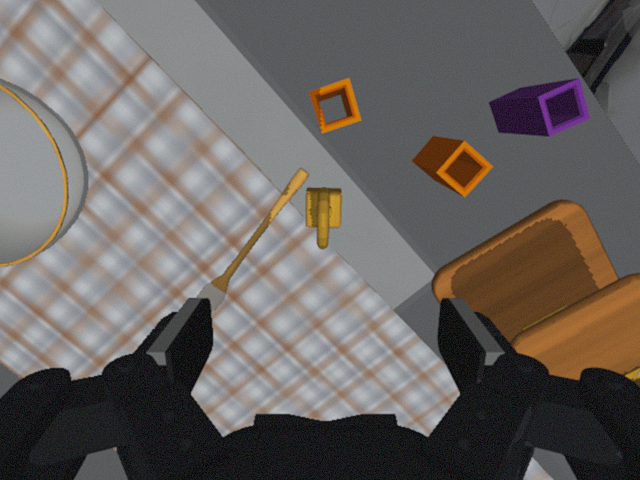

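The wrist view shows the handle's cap at (323,208), with the fork's gilt end close on its left at (303,173). The left finger must stay above the fork, which is 12 mm high. So I'll grip the cap's upper part with a narrow preset opening.

```bash
sed -i 's/^near=.*/near=(np.hypot(P[...,0]-.3735,P[...,1]-.247)<.035)\&(hsv[...,1]>110)\&(P[...,2]<.09)\&(np.arange(640)[None]>302)/' m6.py; python3 m6.py o
python3 - <<'E'
from h import *
f=np.load('pics/o_wrist.npz'); im,d,K,T=f['im'],f['d'],f['K'],f['T']; P=cloud(K,T,d)
for r,c in ((173,303),(185,296),(200,284),(215,273),(230,262)):
    print('fork',ray(K,T,[[c,r]],.008)[0,:2].round(4), P[r,c].round(4))
print(proj(K,T,[[.3735,.247,.0275],[.3735,.247,.077]]))
E
```

```text
ring 658 ((372.4989013671875, 246.62631225585938), (45.76615905761719, 8.443509101867676), 43.45521926879883) 0.07795818708885466
ringtop [0.3729 0.2469 0.0734]
((373.1181335449219, 247.0592041015625), (35.73937225341797, 8.10826587677002), 43.7718391418457)
cap 749 ((372.1072998046875, 245.76947021484375), (29.870643615722656, 29.363712310791016), 42.83441925048828) [0.37240441 0.24601085 0.02705002]
side 93 [0.3826 0.2555 0.0151]
fork [0.3808 0.2787] [0.3804 0.2786 0.0049]
fork [0.3686 0.276 ] [0.3682 0.2759 0.0055]
fork [0.3511 0.2747] [0.3501 0.2744 0.0035]
fork [0.3338 0.2726] [0.3328 0.2724 0.0043]
fork [0.3161 0.2705] [0.3154 0.2704 0.0058]
[[323.20954634 207.92531161]
 [322.89166584 222.97399235]]
```

```bash
python3 go.py .373 .2468 .013 -46.4
```

```text
clock 23.5 pos [0.3754 0.2458 0.2061] rot [-1.7998e+02  4.0000e-02  4.3740e+01] q [-0.68  0.28 -0.04  2.07  0.01  0.79 -1.53] F [ 0.8 -0.8  0.3] w 0.0853
lin [-0.009 -0.024  1.931] rot [-0.0002  0.0004  0.0012]
```

Call:
apply_moves(linear=[[-0.009,-0.024,0.15],[-0.009,-0.024,0.35],[-0.009,-0.024,0.55],[-0.009,-0.024,0.75],[-0.009,-0.024,0.85]], delta_rot=[[0,0,0],[0,0,0],[0,0,0],[0,0,0],[0,0,0]], gripper=0.15)

```text
clock: 23.92
position: [0.3732, 0.2446, 0.1196]
tool_rot: [-3.142, 0.003, 0.762]
force: [-0.2, -0.8, -0.6]
grip_width: 0.0492
finger_force: 0.0
```

Call:
apply_moves(linear=[[0,0,0],[0,0,0],[0,0,0],[0,0,0],[0,0,0]], delta_rot=[[0,0,0],[0,0,0],[0,0,0],[0,0,0],[0,0,0]])

```text
clock: 24.33
position: [0.3741, 0.2461, 0.1225]
tool_rot: [3.141, -0.001, 0.761]
force: [0.2, -0.0, -0.2]
grip_width: 0.0492
finger_force: 0.0
```

```bash
python3 go.py .373 .2468 .013 -46.4; python3 snap.py p wrist; python3 m6.py p
```

```text
clock 24.3333 pos [0.3741 0.2461 0.1225] rot [ 1.7999e+02 -7.0000e-02  4.3630e+01] q [-0.68  0.42 -0.04  2.15  0.03  0.57 -1.55] F [ 0.2 -0.  -0.2] w 0.0492
lin [-0.005 -0.013  1.095] rot [ 0.     -0.0006  0.0002]
wrist [0.426 0.295 0.265] [-0.2  -0.2  -0.96] 383.66552443898274 0.9959309895833334
ring 1264 ((373.3134765625, 247.40142822265625), (44.6403923034668, 8.702853202819824), 43.19579315185547) 0.07810733442801487
ringtop [0.3734 0.2474 0.0734]
((373.5671081542969, 247.4743194580078), (35.75151824951172, 8.372135162353516), 43.82798767089844)
cap 1115 ((373.1513977050781, 245.21206665039062), (29.988189697265625, 27.34975242614746), 41.8641471862793) [0.3741041  0.24475179 0.02708226]
side 214 [0.3837 0.2547 0.0146]
```

Call:
apply_moves(linear=[[0,-0.013,0.12],[0,-0.013,0.25],[0,-0.013,0.38],[0,-0.013,0.5],[0,-0.013,0.6]], delta_rot=[[0,0,0],[0,0,0],[0,0,0],[0,0,0],[0,0,0]])

```text
clock: 24.8
position: [0.3729, 0.2469, 0.0614]
tool_rot: [3.142, -0.0, 0.762]
force: [-0.5, 0.0, -0.6]
grip_width: 0.049
finger_force: 0.0
```

Call:
apply_moves(linear=[[0,0,0.1],[0,0,0.2],[0,0,0.3],[0,0,0.4],[0,0,0.48]], delta_rot=[[0,0,0],[0,0,0],[0,0,0],[0,0,0],[0,0,0]])

```text
clock: 25.22
position: [0.3728, 0.2469, 0.0128]
tool_rot: [-3.142, 0.0, 0.762]
force: [0.1, 0.3, 0.7]
grip_width: 0.0489
finger_force: 0.0
```

Call:
apply_moves(linear=[[0,0,0],[0,0,0],[0,0,0],[0,0,0],[0,0,0]], delta_rot=[[0,0,0],[0,0,0],[0,0,0],[0,0,0],[0,0,0]])

```text
clock: 25.63
position: [0.3731, 0.247, 0.0142]
tool_rot: [3.142, -0.001, 0.761]
force: [0.3, 1.0, 0.2]
grip_width: 0.0489
finger_force: 0.0
```

Closing firmly, then lifting.

Call:
apply_moves(linear=[[0,0,0],[0,0,0],[0,0,0],[0,0,0],[0,0,0]], delta_rot=[[0,0,0],[0,0,0],[0,0,0],[0,0,0],[0,0,0]], gripper=-1, force=100)

```text
clock: 26.05
position: [0.373, 0.2469, 0.0145]
tool_rot: [3.142, -0.001, 0.761]
force: [-3.1, -2.6, 19.8]
grip_width: 0.0288
finger_force: 97.4
```

Call:
apply_moves(linear=[[0,0,0],[0,0,-0.05],[0,0,-0.2],[0,0,-0.4],[0,0,-0.6]], delta_rot=[[0,0,0],[0,0,0],[0,0,0],[0,0,0],[0,0,0]])

```text
clock: 26.47
position: [0.3726, 0.2466, 0.0745]
tool_rot: [-3.142, 0.001, 0.762]
force: [0.2, 0.2, -0.8]
grip_width: 0.0283
finger_force: 99.4
```

Call:
apply_moves(linear=[[0,0,-0.2],[0,0,-0.4],[0,0,-0.6],[0,0,-0.8],[0,0,-0.95]], delta_rot=[[0,0,0],[0,0,0],[0,0,0],[0,0,0],[0,0,0]])

```text
clock: 26.88
position: [0.373, 0.2469, 0.1706]
tool_rot: [3.142, -0.001, 0.761]
force: [-1.1, 0.7, -0.8]
grip_width: 0.0284
finger_force: 99.5
```

```bash
python3 go.py .4352 .0032 .19 -12.8 4; python3 snap.py q side
python3 - <<'E'
from h import *
f=np.load('pics/q_side.npz'); im,d,K,T=f['im'],f['d'],f['K'],f['T']; P=cloud(K,T,d); hsv=cv2.cvtColor(im,cv2.COLOR_RGB2HSV)
m=(np.hypot(P[...,0]-.373,P[...,1]-.247)<.04)&(P[...,2]>.1)&(hsv[...,1]>90); p=P[m]; print(len(p),p.mean(0).round(3),p.min(0).round(3),p.max(0).round(3)); v,u=np.nonzero(m); print(u.min(),u.max(),v.min(),v.max())
print(proj(K,T,[[.373,.247,.155],[.373,.247,.232]]))
E
```

```text
clock 26.8833 pos [0.373  0.2469 0.1706] rot [ 1.800e+02 -7.000e-02  4.363e+01] q [-0.68  0.33 -0.04  2.11  0.02  0.7  -1.55] F [-1.1  0.7 -0.8] w 0.0284
lin [-1.231  2.193 -0.196] rot [ 2.000e-04 -6.000e-04 -2.798e-01]
0 [-0.308  0.548 -0.049] [ 0.0001 -0.0001 -0.0699]
1 [-0.385  0.498 -0.049] [ 0.0001 -0.0001 -0.0699]
2 [-0.453  0.436 -0.049] [ 0.0001 -0.0001 -0.0699]
3 [-0.512  0.365 -0.049] [ 0.0001 -0.0001 -0.0699]
side [-0.103  0.852  0.583] [ 0.47 -0.75 -0.45] 461.9121796765767 0.96265625
310 [0.368 0.254 0.186] [0.349 0.23  0.153] [0.395 0.277 0.236]
259 285 224 261
[[272.17442594 256.42216292]
 [270.61046581 219.5134056 ]]
```

```bash
python3 go.py .4197 -.066 .19 -12.8 5
```

```text
clock 26.9333 pos [0.3738 0.2475 0.1725] rot [179.98  -0.23  43.62] q [-0.68  0.33 -0.04  2.11  0.02  0.7  -1.55] F [1.6 0.8 3.9] w 0.0286
lin [-1.83   2.586 -0.181] rot [ 0.0007 -0.0018 -0.2799]
0 [-0.366  0.517 -0.036] [ 0.0001 -0.0004 -0.056 ]
1 [-0.424  0.471 -0.036] [ 0.0001 -0.0004 -0.056 ]
2 [-0.476  0.418 -0.036] [ 0.0001 -0.0004 -0.056 ]
3 [-0.522  0.36  -0.036] [ 0.0001 -0.0004 -0.056 ]
4 [-0.56   0.296 -0.035] [ 0.0001 -0.0004 -0.056 ]
```

Call:
apply_moves(linear=[[-0.07,0.1,-0.05],[-0.14,0.2,-0.1],[-0.22,0.31,-0.15],[-0.29,0.41,-0.2],[-0.365,0.515,-0.2]], delta_rot=[[0,0,-0.011],[0,0,-0.022],[0,0,-0.034],[0,0,-0.045],[0,0,-0.056]])

```text
clock: 27.35
position: [0.3822, 0.1839, 0.1895]
tool_rot: [3.141, -0.001, 0.88]
force: [0.5, -0.1, -0.8]
grip_width: 0.0286
finger_force: 99.6
```

Call:
apply_moves(linear=[[-0.08,0.09,0],[-0.17,0.19,0],[-0.25,0.28,0],[-0.34,0.38,0],[-0.425,0.47,0]], delta_rot=[[0,0,-0.011],[0,0,-0.022],[0,0,-0.034],[0,0,-0.045],[0,0,-0.056]])

```text
clock: 27.77
position: [0.391, 0.1209, 0.1887]
tool_rot: [-3.142, 0.0, 0.997]
force: [0.3, -1.4, -0.7]
grip_width: 0.0279
finger_force: 99.7
```

Call:
apply_moves(linear=[[-0.09,0.08,0],[-0.19,0.17,0],[-0.28,0.25,0],[-0.38,0.34,0],[-0.475,0.42,0]], delta_rot=[[0,0,-0.011],[0,0,-0.022],[0,0,-0.034],[0,0,-0.045],[0,0,-0.056]])

```text
clock: 28.18
position: [0.4004, 0.0582, 0.1887]
tool_rot: [-3.142, 0.0, 1.114]
force: [0.4, 0.1, -0.7]
grip_width: 0.0284
finger_force: 99.7
```

Call:
apply_moves(linear=[[-0.1,0.07,0],[-0.21,0.14,0],[-0.31,0.22,0],[-0.42,0.29,0],[-0.52,0.36,0]], delta_rot=[[0,0,-0.011],[0,0,-0.022],[0,0,-0.034],[0,0,-0.045],[0,0,-0.056]])

```text
clock: 28.6
position: [0.4097, -0.0043, 0.1887]
tool_rot: [-3.141, 0.0, 1.232]
force: [-0.0, -0.0, 0.1]
grip_width: 0.0287
finger_force: 99.7
```

Call:
apply_moves(linear=[[-0.11,0.06,0],[-0.22,0.12,0],[-0.34,0.18,0],[-0.45,0.24,0],[-0.56,0.295,0]], delta_rot=[[0,0,-0.011],[0,0,-0.022],[0,0,-0.034],[0,0,-0.045],[0,0,-0.056]])

```text
clock: 29.02
position: [0.4188, -0.0669, 0.1887]
tool_rot: [-3.142, 0.0, 1.349]
force: [0.5, 0.6, -0.5]
grip_width: 0.0289
finger_force: 99.7
```

Call:
apply_moves(linear=[[0,0,0],[0,0,0],[0,0,0],[0,0,0],[0,0,0]], delta_rot=[[0,0,0],[0,0,0],[0,0,0],[0,0,0],[0,0,0]])

```text
clock: 29.43
position: [0.4189, -0.0656, 0.1888]
tool_rot: [-3.142, -0.0, 1.349]
force: [0.1, -0.4, -1.4]
grip_width: 0.0285
finger_force: 99.7
```

```bash
python3 go.py .4352 .0032 .19 -12.8; python3 snap.py r wrist
cat > m7.py <<'E'
from h import *
f=np.load('pics/r_wrist.npz'); im,d,K,T=f['im'],f['d'],f['K'],f['T']; P=cloud(K,T,d); hsv=cv2.cvtColor(im,cv2.COLOR_RGB2HSV)
near=np.hypot(P[...,0]-.435,P[...,1]-.003)
m=(near<.014)&(P[...,2]>.13)&(P[...,2]<.16); v,u=np.nonzero(m); print('stud',len(u),ray(K,T,[[u.mean(),v.mean()]],.142).round(4),P[m].mean(0).round(4))
m=m&(P[...,2]>.142); print('tip',m.sum(),P[m].mean(0).round(4)); v,u=np.nonzero(m); print(u.min(),u.max(),v.min(),v.max())
m=(near<.028)&(P[...,2]>.122)&(P[...,2]<.131); v,u=np.nonzero(m); q=ray(K,T,np.c_[u,v],.126)[:,:2]*1000; print('hub',cv2.minAreaRect(q.astype(np.float32)),P[m].mean(0))
# held handle
s=np.array([.4197,-.066]); m=(np.hypot(P[...,0]-.42,P[...,1]+.066)<.035)&(hsv[...,0]>15)&(hsv[...,0]<36)&(hsv[...,1]>80)&(P[...,2]>.14)
v,u=np.nonzero(m); print('held',len(u),u.min(),u.max(),v.min(),v.max(),P[m].min(0).round(4),P[m].max(0).round(4))
c=m&(P[...,2]<.208)
for r in range(v.min(),v.max(),8):
    w=np.nonzero(m[r])[0]
    if len(w): print(r,w[0],w[-1],P[r,w].mean(0).round(4))
E
python3 m7.py
```

```text
clock 29.4333 pos [ 0.4189 -0.0656  0.1888] rot [-180.     -0.     77.26] q [ 0.02  0.27 -0.01  2.15  0.    0.73 -0.21] F [ 0.1 -0.4 -1.4] w 0.0285
lin [ 0.707  0.007 -0.012] rot [-0.     -0.      0.0005]
wrist [0.435 0.004 0.331] [-0.06 -0.28 -0.96] 383.66552443898274 0.995908203125
stud 572 [[0.4351 0.003  0.142 ]] [0.4351 0.003  0.1424]
tip 447 [0.4351 0.003  0.145 ]
315 337 110 133
hub ((435.2470703125, 2.6993942260742188), (30.54303550720215, 30.95281982421875), 77.29582214355469) [0.43529379 0.00322052 0.12546613]
held 9577 174 474 259 478 [ 0.3944 -0.0853  0.1727] [ 0.4507 -0.0429  0.2836]
259 290 360 [ 0.422  -0.0527  0.1744]
267 287 362 [ 0.4218 -0.0527  0.1839]
275 286 364 [ 0.422  -0.0527  0.1922]
283 285 365 [ 0.4221 -0.0521  0.2013]
291 285 365 [ 0.4223 -0.0517  0.209 ]
299 287 363 [ 0.4219 -0.0533  0.212 ]
307 287 363 [ 0.4214 -0.0551  0.2141]
315 287 368 [ 0.4211 -0.0574  0.2153]
323 287 362 [ 0.4203 -0.0593  0.217 ]
331 288 369 [ 0.4202 -0.0615  0.2185]
339 237 363 [ 0.4191 -0.0638  0.2194]
347 288 363 [ 0.4189 -0.0665  0.22  ]
355 310 405 [ 0.4229 -0.0538  0.244 ]
363 248 341 [ 0.4209 -0.0547  0.2455]
371 309 341 [ 0.4212 -0.0563  0.2467]
379 309 340 [ 0.4207 -0.0576  0.2481]
387 309 341 [ 0.4204 -0.0596  0.2487]
395 309 341 [ 0.42   -0.0616  0.2491]
403 309 341 [ 0.4196 -0.0638  0.2493]
411 309 341 [ 0.419  -0.0658  0.2497]
419 314 390 [ 0.4196 -0.066   0.2524]
427 230 230 [ 0.405  -0.0464  0.2719]
459 387 387 [ 0.433  -0.0489  0.2824]
467 380 380 [ 0.4316 -0.0498  0.2829]
```

View pics/r_wrist.png

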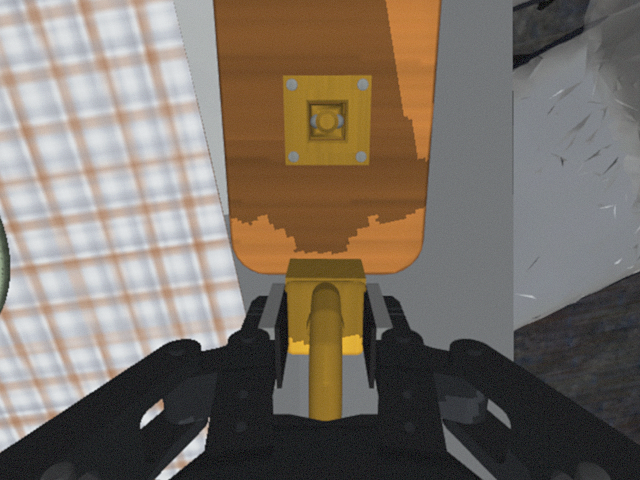

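The wrist view shows the stud at (327,121) inside the seated hub. The held cap is upright at (325,259–355), with the ring on column 325. I'll check the cap's offset by casting its edges.

Run:
```python
from h import *
f=np.load('pics/r_wrist.npz'); im,d,K,T=f['im'],f['d'],f['K'],f['T']
g=cv2.cvtColor(im,cv2.COLOR_RGB2HSV)
print('col 300 V,H',[(r,int(g[r,300,0]),int(g[r,300,2])) for r in list(range(254,264))+list(range(274,284))+list(range(345,360))])
t=np.array([.4189,-.0656]); dx=np.array([np.cos(np.radians(77.26)),np.sin(np.radians(77.26))]); dy=np.array([dx[1],-dx[0]])
def off(u,v,z):
    p=ray(K,T,[[u,v]],z)[0,:2]-t; return (p@dx*1000).round(2),(p@dy*1000).round(2)
print('bottom front edge',[off(325,r,.1743) for r in (258.5,259.5)])
print('top front',[off(325,r,.2018) for r in (277,278,279)],'top back',[off(325,r,.2018) for r in (352,354,356)])
print('stud',off(327,121.5,.146))
print('cap L/R at top front',off(285,279,.2018),off(365,279,.2018))
```

```text
col 300 V,H [(254, 14, 191), (255, 14, 188), (256, 14, 193), (257, 15, 196), (258, 15, 164), (259, 20, 100), (260, 22, 94), (261, 22, 100), (262, 21, 99), (263, 19, 100), (274, 20, 99), (275, 22, 94), (276, 21, 97), (277, 21, 106), (278, 20, 132), (279, 20, 152), (280, 20, 132), (281, 21, 108), (282, 19, 126), (283, 22, 122), (345, 22, 221), (346, 22, 222), (347, 21, 225), (348, 21, 223), (349, 21, 224), (350, 21, 224), (351, 21, 221), (352, 20, 212), (353, 20, 198), (354, 16, 168), (355, 105, 126), (356, 102, 126), (357, 98, 123), (358, 107, 128), (359, 90, 120)]
bottom front edge [(np.float64(13.42), np.float64(0.17)), (np.float64(12.96), np.float64(0.17))]
top front [(np.float64(16.46), np.float64(0.16)), (np.float64(16.07), np.float64(0.16)), (np.float64(15.68), np.float64(0.16))] top back [(np.float64(-14.9), np.float64(0.18)), (np.float64(-15.79), np.float64(0.18)), (np.float64(-16.68), np.float64(0.18))]
stud (np.float64(70.44), np.float64(1.07))
cap L/R at top front (np.float64(15.67), np.float64(-14.41)) (np.float64(15.68), np.float64(14.74))
```

Run:
```python
from h import *
f=np.load('pics/r_wrist.npz'); d,K,T=f['d'],f['K'],f['T']; P=cloud(K,T,d)
t=np.array([.4189,-.0656]); dx=np.array([np.cos(np.radians(77.26)),np.sin(np.radians(77.26))])
for r in list(range(258,298,2))+list(range(300,360,6)):
    q=np.median(P[r,[293,295,297,299,301,349,351,353,355,357]],0); print(r,((q[:2]-t)@dx*1000).round(1),(q[2]*1000).round(1))
```

```text
258 -8.0 115.6
260 13.3 175.8
262 13.3 178.0
264 15.7 180.6
266 13.4 182.7
268 13.4 185.1
270 13.4 187.2
272 13.5 189.4
274 13.2 191.1
276 13.3 193.1
278 12.9 194.9
280 12.5 195.3
282 13.3 198.9
284 12.9 200.5
286 12.2 200.4
288 11.6 201.2
290 11.0 201.0
292 10.2 201.8
294 9.6 201.5
296 8.6 201.3
300 7.1 201.4
306 4.6 201.3
312 2.3 201.4
318 -0.4 201.6
324 -3.1 201.2
330 -5.6 201.3
336 -8.1 201.5
342 -10.7 201.2
348 -13.4 201.4
354 -16.6 200.3
```

The cap's centre sits about 1.9 mm behind the TCP along tool x, with no tilt. I'll move over the stud with that correction and check in the fixed views.

Call:
apply_moves(linear=[[0.18,0,0],[0.36,0.005,0],[0.54,0.005,0],[0.724,0.005,0],[0.724,0.005,0]], delta_rot=[[0,0,0],[0,0,0],[0,0,0],[0,0,0],[0,0,0]])

```text
clock: 29.9
position: [0.4361, 0.0077, 0.1888]
tool_rot: [3.141, -0.001, 1.352]
force: [-0.7, 1.2, -1.9]
grip_width: 0.0287
finger_force: 99.7
```

Call:
apply_moves(linear=[[0,0,0],[0,0,0],[0,0,0],[0,0,0],[0,0,0]], delta_rot=[[0,0,0],[0,0,0],[0,0,0],[0,0,0],[0,0,0]])

```text
clock: 30.32
position: [0.4354, 0.0038, 0.1888]
tool_rot: [3.142, 0.0, 1.347]
force: [0.8, 0.9, -0.6]
grip_width: 0.0282
finger_force: 99.7
```

```bash
python3 go.py .4352 .0048 .19 -12.8; python3 snap.py s scene side
python3 - <<'E'
from h import *
for n in ['scene','side']:
    f=np.load(f'pics/s_{n}.npz'); im,d,K,T=f['im'],f['d'],f['K'],f['T']; P=cloud(K,T,d); hsv=cv2.cvtColor(im,cv2.COLOR_RGB2HSV)
    b=(np.hypot(P[...,0]-.4350,P[...,1]-.0029)<.04)&(hsv[...,1]>60)
    for lo,hi,s in [(.05,.1,.03),(.133,.15,.014),(.176,.2,.04)]:
        m=b&(P[...,2]>lo)&(P[...,2]<hi)&(np.hypot(P[...,0]-.4350,P[...,1]-.0029)<s); v,u=np.nonzero(m); e=[((u[v==r].min()+u[v==r].max())/2 , u[v==r].max()-u[v==r].min()) for r in np.unique(v)]; a=proj(K,T,[[.4350,.0029,(lo+hi)/2]])[0,0]
        print(n,lo,len(u),(np.mean([x[0] for x in e])-a).round(2),'w',[int(x[1]) for x in e])
E
```

```text
clock 30.3167 pos [0.4354 0.0038 0.1888] rot [180.     0.    77.18] q [-0.11  0.29 -0.04  2.12  0.02  0.74 -0.38] F [ 0.8  0.9 -0.6] w 0.0282
lin [ 0.009 -0.004 -0.012] rot [ 0.      0.     -0.0001]
scene [-0.303  1.048  0.949] [ 0.47 -0.67 -0.57] 508.7146427208645 0.9173795572916666
side [-0.103  0.852  0.583] [ 0.47 -0.75 -0.45] 461.9121796765767 0.9492838541666667
scene 0.05 47 2.3 w [0, 1, 3, 5, 7, 9, 8, 4, 1]
scene 0.133 18 -0.11 w [1, 3, 3, 2, 2, 1]
scene 0.176 85 -1.58 w [0, 0, 7, 3, 4, 6, 14, 14, 14, 12, 8, 5, 1]
side 0.05 139 1.77 w [0, 2, 4, 7, 9, 11, 14, 16, 16, 15, 14, 10, 6, 1]
side 0.133 29 -0.15 w [2, 4, 4, 4, 4, 4, 0]
side 0.176 148 -2.35 w [0, 1, 9, 8, 9, 9, 9, 18, 18, 18, 18, 18, 12, 6, 0]
```

```bash
cat > m8.py <<'E'
import sys; from h import *
for n in ['scene','side']:
    f=np.load(f'pics/{sys.argv[1]}_{n}.npz'); im,d,K,T=f['im'],f['d'],f['K'],f['T']; P=cloud(K,T,d); hsv=cv2.cvtColor(im,cv2.COLOR_RGB2HSV)
    rr=np.hypot(P[...,0]-.4350,P[...,1]-.0029)
    for lo,hi,s in [(.133,.15,.014),(.17,.2,.04)]:
        m=(hsv[...,1]>60)&(P[...,2]>lo)&(P[...,2]<hi)&(rr<s); v,u=np.nonzero(m); e=np.array([(u[v==r].min(),u[v==r].max(),r) for r in np.unique(v)]); w=e[:,1]-e[:,0]; e=e[w>=w.max()-1]
        a=proj(K,T,[[.4350,.0029,lo],[.4350,.0029,hi]]); print(n,lo,[(int(x),int(y),int(z)) for x,y,z in e],'axis',a[:,0].round(2),((e[:,0]+e[:,1]).mean()/2-a[:,0].mean()).round(2))
E
python3 m8.py s
```

```text
scene 0.133 [(319, 322, 225), (319, 322, 226), (320, 322, 227), (320, 322, 228)] axis [320.84 320.71] -0.02
scene 0.17 [(314, 328, 213), (314, 328, 214), (314, 328, 215), (314, 328, 216)] axis [320.56 320.33] 0.56
side 0.133 [(311, 315, 212), (311, 315, 213), (311, 315, 214), (311, 315, 215), (311, 315, 216)] axis [313.57 313.59] -0.58
side 0.17 [(305, 323, 195), (305, 323, 196), (305, 323, 197), (305, 323, 198), (305, 323, 199), (305, 323, 200)] axis [313.63 313.67] 0.35
```

The fixed views agree to within about 1 mm. I'll lower to just past the stud's tip while watching the force.

Call:
apply_moves(linear=[[0.01,0,0.06],[0.01,0,0.12],[0.01,0,0.18],[0.01,0,0.24],[0.01,0,0.26]], delta_rot=[[0,0,0],[0,0,0],[0,0,0],[0,0,0],[0,0,0]])

```text
clock: 30.83
position: [0.4352, 0.0052, 0.1616]
tool_rot: [-3.14, 0.0, 1.348]
force: [0.1, 0.4, -0.4]
grip_width: 0.0285
finger_force: 99.7
```

Call:
apply_moves(linear=[[0,0,0.02],[0,0,0.04],[0,0,0.06],[0,0,0.08],[0,0,0.1]], delta_rot=[[0,0,0],[0,0,0],[0,0,0],[0,0,0],[0,0,0]])

```text
clock: 31.25
position: [0.4358, 0.0053, 0.1527]
tool_rot: [3.141, -0.0, 1.348]
force: [-0.2, 0.7, -0.8]
grip_width: 0.0283
finger_force: 99.7
```

The socket is over the stud with no force. Pressing down now.

Call:
apply_moves(linear=[[0,0,0.02],[0,0,0.04],[0,0,0.06],[0,0,0.07],[0,0,0.08]], delta_rot=[[0,0,0],[0,0,0],[0,0,0],[0,0,0],[0,0,0]])

```text
clock: 31.67
position: [0.4358, 0.0053, 0.1447]
tool_rot: [3.141, -0.0, 1.348]
force: [0.2, 0.1, 0.5]
grip_width: 0.0281
finger_force: 99.9
```

Call:
apply_moves(linear=[[0,0,0.01],[0,0,0.02],[0,0,0.03],[0,0,0.04],[0,0,0.045]], delta_rot=[[0,0,0],[0,0,0],[0,0,0],[0,0,0],[0,0,0]])

```text
clock: 32.08
position: [0.4359, 0.0053, 0.1405]
tool_rot: [3.141, -0.0, 1.348]
force: [-2.6, 0.8, 16.4]
grip_width: 0.0283
finger_force: 101.7
```

Call:
apply_moves(linear=[[0,0,0.01],[0,0,0.015],[0,0,0.015],[0,0,0.015],[0,0,0.015]], delta_rot=[[0,0,0],[0,0,0],[0,0,0],[0,0,0],[0,0,0]])

```text
clock: 32.5
position: [0.4366, 0.0054, 0.1403]
tool_rot: [3.139, -0.001, 1.348]
force: [-7.1, 0.7, 40.2]
grip_width: 0.0285
finger_force: 104.6
```

It is solid on the hub at the expected height, so it is home. I'll ease off, release and rise.

Call:
apply_moves(linear=[[0,0,-0.02],[0,0,-0.02],[0,0,-0.02],[0,0,-0.02],[0,0,-0.02]], delta_rot=[[0,0,0],[0,0,0],[0,0,0],[0,0,0],[0,0,0]])

```text
clock: 32.92
position: [0.4356, 0.0053, 0.1406]
tool_rot: [-3.141, 0.0, 1.348]
force: [0.6, -0.3, -0.0]
grip_width: 0.0282
finger_force: 99.7
```

Call:
apply_moves(linear=[[0,0,0],[0,0,0],[0,0,0],[0,0,0],[0,0,0]], delta_rot=[[0,0,0],[0,0,0],[0,0,0],[0,0,0],[0,0,0]], gripper=1)

```text
clock: 33.33
position: [0.4356, 0.0053, 0.1408]
tool_rot: [-3.142, 0.0, 1.348]
force: [-0.3, -0.7, 0.3]
grip_width: 0.0851
finger_force: 0.0
```

Call:
apply_moves(linear=[[0,0,-0.1],[0,0,-0.3],[0,0,-0.5],[0,0,-0.7],[0,0,-0.9]], delta_rot=[[0,0,0],[0,0,0],[0,0,0],[0,0,0],[0,0,0]])

```text
clock: 33.75
position: [0.4355, 0.0053, 0.2318]
tool_rot: [-3.141, 0.0, 1.348]
force: [0.3, -1.0, 0.1]
grip_width: 0.0852
finger_force: 0.0
```

Call:
apply_moves(linear=[[0,0,-0.1],[0,0,-0.3],[0,0,-0.4],[0,0,-0.4],[0,0,-0.4]], delta_rot=[[0,0,0],[0,0,0],[0,0,0],[0,0,0],[0,0,0]])

```text
clock: 34.17
position: [0.4358, 0.0053, 0.2709]
tool_rot: [3.141, -0.0, 1.348]
force: [-0.7, -0.2, -1.1]
grip_width: 0.0856
finger_force: 0.0
```

```bash
python3 snap.py t scene side wrist
python3 - <<'E'
from h import *
for n in ['scene','side','wrist']:
    f=np.load(f'pics/t_{n}.npz'); im,d,K,T=f['im'],f['d'],f['K'],f['T']; P=cloud(K,T,d); hsv=cv2.cvtColor(im,cv2.COLOR_RGB2HSV)
    rr=np.hypot(P[...,0]-.4350,P[...,1]-.0029)
    m=(rr<.035)&(P[...,2]>.13)&(P[...,2]<.22)&(hsv[...,1]>60); p=P[m]; t=p[p[:,2]>p[:,2].max()-.01]; print(n,'ring top z',np.percentile(p[:,2],[99,100]).round(4),t.mean(0).round(4))
    m=(rr<.1)&(P[...,2]>.11)&(P[...,2]<.121)&(hsv[...,1]>100); p=P[m]; A=np.c_[p[:,:2]-[.435,.003],np.ones(len(p))]; print('board plane',np.linalg.lstsq(A,p[:,2],rcond=None)[0].round(4))
E
python3 go.py .435 .003 .27 -12.8
```

```text
scene [-0.303  1.048  0.949] [ 0.47 -0.67 -0.57] 508.7146427208645 0.9131608072916667
side [-0.103  0.852  0.583] [ 0.47 -0.75 -0.45] 461.9121796765767 0.9447005208333333
wrist [0.451 0.075 0.412] [-0.06 -0.28 -0.96] 383.66552443898274 0.9962337239583333
scene ring top z [0.2019 0.2044] [0.4325 0.0073 0.1986]
board plane [ 0.0046 -0.001   0.1157]
side ring top z [0.2002 0.2023] [0.4328 0.0076 0.1968]
board plane [ 0.0055 -0.0042  0.1148]
wrist ring top z [0.2028 0.2043] [0.4354 0.0051 0.1994]
board plane [-0.0008 -0.001   0.1158]
clock 34.3167 pos [0.4353 0.0052 0.27  ] rot [-1.7993e+02  3.0000e-02  7.7230e+01] q [-0.12  0.17 -0.03  2.02  0.01  0.95 -0.38] F [-0.2 -0.7 -0.4] w 0.0853
lin [-0.022  0.002  0.   ] rot [-0.0006  0.0002  0.0003]
```

View pics/t_side.png

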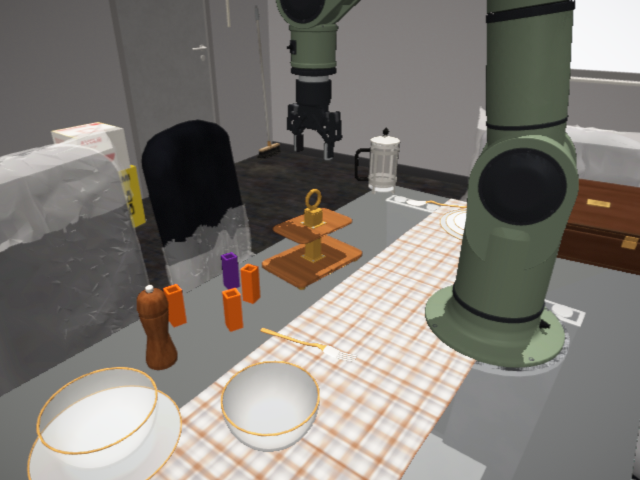

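The side view shows the finished stand at (313,235). The upper board is level, the handle is upright with its ring at (313,198), and the fork and mill haven't moved. The ring top reads about 0.203, as expected when it is fully home. I'll hand in the job.

```bash
python3 -c "
from workcell import workorder
print(workorder.job_done())"
```

```text
the job is handed in; nothing more can be done
None
```

I assembled the stand and handed the job in at about 34 s: sleeve seated, upper board level and in line with the lower board, handle pressed down onto the hub, fork and mill left where they were; no verdict was returned.

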